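# Clear the clamping bed and tighten its nut with the adjustable wrench

### The job

The offcuts lying on the clamping bed are sharp and in the way of the wrench: take the bench brush and sweep every one of them over the open edge into the red catch tray without touching them with the fingers. Then set the open adjustable wrench flat over the brass nut, roll its worm with a fingertip until the jaw is snug on the nut, and swing the handle clockwise until the nut is fully home at its stop, the white stripe pointing along the red mark. Finish with the brush standing on the blue mat and the wrench lying flat lengthwise on the grey mat, and leave the carton and meter alone.

Things in the scene. Friction and masses are not known exactly. Their poses are not given: they have to be found in the camera images.
- bed: fixed aluminium bed, origin on the bench under its middle. Plate 320 (x) by 340 (y), top at z=40; blue kerbs 12 high along both x edges (inner faces x=+-152). Its -y edge (y=-170) is open: pieces pushed over it drop into the red catch tray. The nut's axis is at x 0, y +105. Bare plate between nut and tray
- tray_mid (a point): middle of the catch tray's inner floor, at bed x 0, y -232, z 4 (axes as the bed's). The tray spans bed y -175 to -288 and x +-150; rim at z=45, 36 on the plate side
- nut_top (a point): centre of the top of the brass hexagon nut: 36 across flats, 41.6 over corners, foot on the plate (z=40), top z=64, a stud end 8 higher. z up; two flats are parallel to its x axis (others every 60 deg). A white stripe runs to its -x corner. A wrench whose +x lies along this +x has its handle on the stripe's side and room over the plate for the whole swing
- nut (a joint): how far the nut is turned clockwise seen from above, rad: starts at 0 to 0.2, hard stop (home, fully tight) at 1.0, where the white stripe points along the red mark on the plate. Resists with about 0.3 N m and stays where it is left
- wrench: adjustable wrench 256 long, 18 thick, 0.6 kg, flat. Origin: underside of the handle, near the centre of mass: grip here across y. +x to the jaws, z up. Blue handle 26 wide, x -125 to 20 (steel end to -138); head x 20 to 75, y -34 to 46, throat bottom at x 75; jaws x 75 to 118, inner faces at y -18 (fixed) and y 34 minus the jaw value (moving)
- jaw_mid (a point): point on the wrench at x 98, y 0, z 9: where the nut's axis stands when the wrench sits on the nut (2 mm short of the throat; a few mm farther out also serves). The wrench then lies flat on the plate by itself
- worm_top (a point): top of the wrench's worm (wrench x 42, y 10, z 28; the head's flat top is z 18): knurled brass roller, radius 12, 26 long along y, turning about y. A fingertip pressed on it with 8 to 25 N and rubbed towards the jaws (+x) rolls it, about 1 rad per 12 mm, and closes the jaw; the other way opens it. It takes 2.5 N of rub, more once the jaw is snug; several strokes are needed
- worm (a joint): angle of the worm, rad, grows as the jaw closes; 1 rad moves the jaw 0.8 mm
- jaw (a joint): travel of the moving jaw, m: 0 = 52 mm between the jaws, 0.016 = 36 mm = shut on the nut's flats, end of travel 0.020. Starts at about 0.002 to 0.007. It stays where the worm leaves it
- wrench_mat: grey plastic mat fixed to the bench, the wrench's place, 300 (x) by 150 (y) by 4 thick; origin under its middle, z on the bench
- brush: stiff bench brush standing on its bristles: bristle block 130 (x) by 26 (y), 26 high; wooden back 134 by 30 up to z 42; upright wooden grip 70 (x) by 22 (y) from z 42 to 88, gripped from above across y. Origin: middle of the underside, z up. 0.2 kg, rigid
- brush_mat: blue plastic mat fixed to the bench, the brush's place, 190 (x) by 90 (y) by 4 thick; origin under its middle, z on the bench
- chip0: sharp-edged yellow offcut, block 44 (x) by 28 (y) by 26 high, 50 g, lying on the plate; origin at the middle of its underside. May be absent
- chip1: sharp-edged orange offcut, block 44 (x) by 28 (y) by 26 high, 50 g, lying on the plate; origin at the middle of its underside. May be absent
- chip2: sharp-edged yellow offcut, block 44 (x) by 28 (y) by 26 high, 50 g, lying on the plate; origin at the middle of its underside. May be absent
- chip3: sharp-edged orange offcut, block 44 (x) by 28 (y) by 26 high, 50 g, lying on the plate; origin at the middle of its underside. May be absent
- chip4: sharp-edged yellow offcut, block 44 (x) by 28 (y) by 26 high, 50 g, lying on the plate; origin at the middle of its underside. May be absent
- chip5: sharp-edged orange offcut, block 44 (x) by 28 (y) by 26 high, 50 g, lying on the plate; origin at the middle of its underside. May be absent
- carton: small cardboard carton 80 by 120 by 60 high, standing by; origin at the middle of its underside; to be left alone
- meter: yellow hand meter 70 by 130 by 34 high, lying by; origin at the middle of its underside; to be left alone
Things that resemble listed ones, but are neither listed nor needed, are in the scene too. Of the things like the brush_mat, leave any that is brown; of the rest the larger one is meant.

How it is judged:
By the outcome, as a careful person would: the job done as asked, in the order asked, and still so for the second after the job is handed in, with the robot touching nothing.
Of chip0, chip1, chip2, chip3, chip4, chip5 only 3 to 6 are there at a start; the rules pass over those that are not, and their reading is None.
At some moment in a run one of chip0, chip1, chip2, chip3, chip4, chip5 may be knocked a few centimetres aside while the robot is not near it.
It also fails if it takes over 192 s, if anything falls off the work surface, if the arm or the gripper's body presses on something with over 40 N, if the wrist force passes 120 N, or if a joint passes its speed limit or range.

### The arm

A 7-joint arm with a two-finger parallel gripper is mounted at the origin on the work surface. World frame = base frame: x ahead of the robot, y to its left, z up, the work surface at z = 0. Lengths are in m, angles in rad, forces in N, time in s.
With the tool pointing down it reaches from about 0.4 to 0.9 m from the base axis. Payload 5.5 kg.
Tool frame: the origin (TCP) lies on the front face of the gripper's body, between the roots of the fingers; the fingertips stand 73 mm ahead of it and the grasp point (between the pads) lies 54 mm ahead of it; z points along the fingers, y is the line along which they close (so a half turn about z gives the same grasp; the last joint's range is limited). The gripper opens to 85 mm and grips with 20 to 120 N. Pads are 22 mm wide; open, the fingers measure 114 mm over their backs; the gripper's body (76 mm by 85 mm) begins 54 mm behind the grasp point. The pads swing forward as they close: fully open they stand 13 mm farther back than shut.
Start: joints at [-0.851, 0.501, -0.427, 1.55, 0.221, 1.138, -0.21], TCP at [0.287, 0.583, 0.304] pointing down, gripper open.
Joint ranges: [-2.88, 2.88], [-0.31, 2.03], [-1.54, 1.56], [0.2, 2.42], [-1.41, 4.55], [0.19, 2.02], [-2.57, 2.57]. Speed limits (rad/s): [2.57, 2.57, 3.14, 3.14, 3.14, 3.14, 3.14].

### API

Orientations are given as a 3x3 rotation matrix whose columns are the frame's x, y, z axes.
In Python, from workcell import state, capture, finish_job gives the robot as it stands.
- The arm moves only by the tool play_rows, never from a script. Its argument "commands" is a list of rows, each a list of 3 entries, a list of its own where there are three numbers: the shift along the tool's x, y, z in cm, then the turn, a rotation vector about the tool's x, y, z in degrees, then the finger opening in cm, from 0 to 8.54. In form: [[[dx, dy, dz], [wx, wy, wz], hand], ...]. A call has exactly 10 rows; each row shifts and turns the commanded pose from where the row before left it, along the tool's axes as they then stand; what a row does not reach is not made up. A row lasts 1/10 s, in which the tool goes at most 50 mm and 8.59 degrees, less where a joint would pass 70% of its speed; a pose out of reach is approached as far as the arm can. A call with a gripper value outside its range is refused whole. The fingers move at their own pace and stop on an object; "squeeze" is the grip in N (left out, the last holds). Time passes only in rows, so rows that do not move let the fingers close, or fill a call up. It gives the time, the measured TCP pose, the force, the opening and the grip force at its end, in the units of the state.
- state(): the state, without advancing time (a new reading comes with each control period).
- capture(name): name is "scene" or "top" or "wrist"; returns a dict with "image" (480x640x3 uint8, blue, green, red), "vfov" (degrees; the focal length in pixels is half the picture's height over the tangent of half this angle, whatever the lens; pixels are square), "cx", "cy" (the principal point, pixels), "rvec" (rotation vector, rad) and "tvec" (3), from world to camera coordinates, as OpenCV has them. Camera axes: x right, y down, z forward; pixel columns grow to the right and rows downward; lengths in m; the calibration is good to about 2 mm. A picture is of the moment at which its call begins. There is no depth.
- finish_job(): hands the job in; it is judged then, once.
The state is a dict: "clock": time; "joints": joint angles; "dq": joint speeds; "tau": joint torques, N m; "position": TCP position; "tool_rot": TCP orientation; "contact_force": force on the tool from outside, world axes, zero at the start; "wrist_torque": the same for the moment, N m; "width": opening from 0.0 (shut) to 1.0 (fully open); "grasp_force": force on a finger pad.
Only numpy, scipy, OpenCV 4.12 (cv2) and the standard library are available. Lean on these libraries where they do the work, as an engineer would, in place of code of your own. Each camera call takes 0.05 s, during which the arm holds its last target. There are 200 camera calls.

## Working session

There is one attempt and no reset: what is moved stays moved. The work goes in short steps, Python scripts to look and compute and a tool call to move; the robot and the scene stay as the last step left them, time stands still between calls to the robot, and variables do not carry over. Pictures are saved under pics/ and viewed, at most 14 in all, crops included, and the job is handed in when it is done.

Besides the shell and the picture viewer there is one more tool, called in YAML: its name, and indented under it one key for each argument. play_rows: Moves the arm, as the interface text tells. Its arguments: {"type":"object","properties":{"commands":{"type":"array"},"squeeze":{"type":"number"}},"required":["commands"]}

```bash
ls; mkdir -p pics; cat > h.py <<'E'
import numpy as np, cv2
from workcell import state, capture, finish_job
def cam(c):
    f=240/np.tan(np.radians(c['vfov'])/2); R=cv2.Rodrigues(np.array(c['rvec'],float))[0]
    return f,c['cx'],c['cy'],R,np.array(c['tvec'],float).ravel()
def ray(c,u,v,z):
    f,cx,cy,R,t=cam(c); d=R.T@np.array([(u-cx)/f,(v-cy)/f,1]); o=-R.T@t
    return o+d*(z-o[2])/d[2]
def proj(c,p):
    f,cx,cy,R,t=cam(c); q=R@np.array(p)+t; return f*q[0]/q[2]+cx,f*q[1]/q[2]+cy
def save(c,n): cv2.imwrite('pics/'+n+'.png',c['image'])
E
python3 - <<'E'
from h import *
import pickle
for n in['top','scene']:
    c=capture(n); save(c,n+'0'); pickle.dump(c,open(n+'0.pkl','wb'))
    f,cx,cy,R,t=cam(c); print(n,f,cx,cy,-R.T@t,R.round(2).tolist())
s=state();print(s['position'],s['tool_rot'],s['contact_force'],s['clock'])
E
```

```text
pics
top 440.9527129898671 318.3544315974616 235.2774382431183 [ 0.29311031 -0.08039596  1.23295488] [[-0.01, -1.0, 0.01], [-0.98, 0.01, -0.19], [0.19, -0.01, -0.98]]
scene 606.8965674568809 318.51645905432673 228.38608223070034 [1.16082426 0.57285658 1.06282246] [[-0.68, 0.73, -0.02], [0.54, 0.49, -0.68], [-0.49, -0.48, -0.73]]
[0.28650474 0.58289163 0.30293777] [[-8.97492958e-01  4.41027873e-01 -8.97162422e-04]
 [ 4.41028773e-01  8.97491559e-01 -1.58852961e-03]
 [ 1.04609862e-04 -1.82136859e-03 -9.99998336e-01]] [ 1.25219355 -0.11132171  0.37043148] 0.1
```

View pics/top0.png

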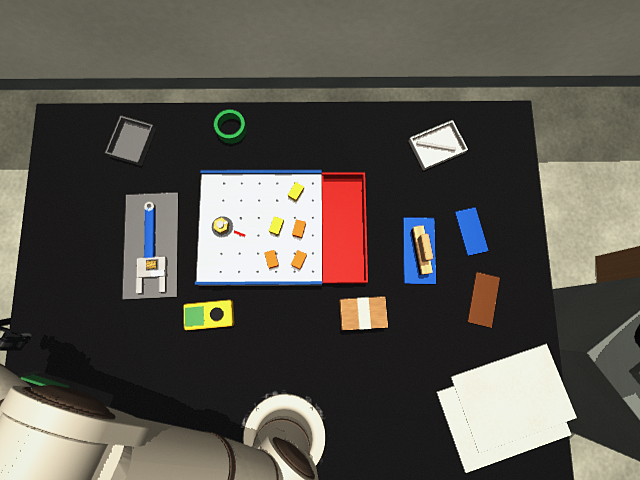

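View pics/scene0.png

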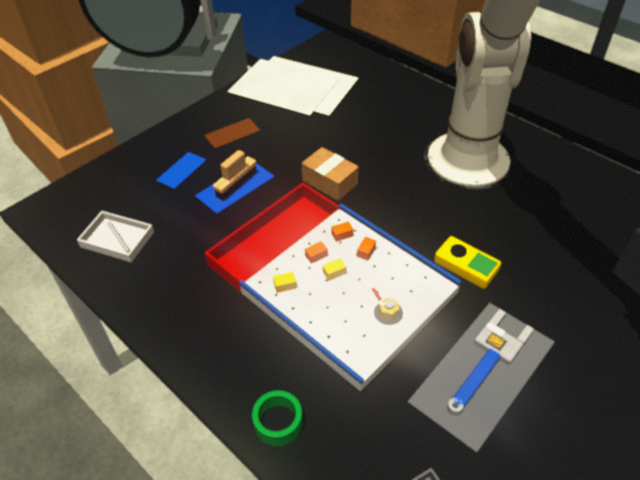

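The top view shows the bed with its tray to the right (world -y). There are five chips, at about (296,191), (276,226), (299,228), (271,259) and (300,260). The nut is at (221,226) with the red mark at (239,234). The wrench lies on the grey mat at (150,250) with its jaws toward the robot, and the brush stands on the larger blue mat at (420,250).

```bash
python3 - <<'E'
from h import *
import pickle
c=pickle.load(open('top0.pkl','rb')); im=c['image']; hsv=cv2.cvtColor(im,cv2.COLOR_BGR2HSV)
H,S,V=[hsv[...,i].astype(int) for i in range(3)]
def roi(u0,v0,u1,v1):
    m=np.zeros(H.shape,bool); m[v0:v1,u0:u1]=1; return m
def blobs(name,m,z,mn=20):
    n,l,st,ce=cv2.connectedComponentsWithStats(m.astype(np.uint8))
    for i in range(1,n):
        if st[i,4]<mn: continue
        pts=np.argwhere(l==i)[:,::-1].astype(float)
        w=np.array([ray(c,u,v,z)[:2] for u,v in pts]).astype(np.float32)
        r=cv2.minAreaRect(w); b=cv2.boxPoints(r)
        e=b[1]-b[0] if np.linalg.norm(b[1]-b[0])>np.linalg.norm(b[2]-b[1]) else b[2]-b[1]
        print(name,st[i,4],'px',ce[i].round(1),'mean',w.mean(0).round(4),'rect',np.round(r[0],4),np.round(sorted(r[1]),4),'long ang',round(np.degrees(np.arctan2(e[1],e[0]))%180,1))
bed=roi(190,165,328,292)
blobs('plate',(V>170)&(S<60)&bed,.04,500)
blobs('kerb',(H>100)&(H<125)&(S>120)&bed,.052,50)
blobs('redmark',((H<6)|(H>174))&(S>150)&roi(225,220,255,245),.04,4)
blobs('tray',((H<6)|(H>174))&(S>150)&roi(318,165,380,292),.045,200)
blobs('yel',(H>22)&(H<35)&(S>120)&bed,.066)
blobs('or',(H>7)&(H<18)&(S>150)&(V>120)&bed,.066)
blobs('mats',(H>100)&(H<125)&(S>120)&roi(395,200,500,300),.004,100)
blobs('brush',(H>8)&(H<28)&(S>60)&(V>60)&roi(400,210,440,290),.05,30)
blobs('wmat',(V>60)&(S<60)&roi(115,185,185,305),.004,500)
blobs('handle',(H>100)&(H<125)&(S>100)&roi(115,185,185,305),.022,50)
blobs('worm',(H>10)&(H<30)&(S>100)&roi(115,185,185,305),.032,10)
a=cv2.resize(im[165:295,110:240],None,fx=3.4,fy=3.4,interpolation=cv2.INTER_CUBIC)
b=cv2.resize(im[205:295,390:440],None,fx=4.9,fy=4.9,interpolation=cv2.INTER_CUBIC)[:442]
b=cv2.copyMakeBorder(b,0,442-b.shape[0],0,0,0)
cv2.imwrite('pics/crop1.png',np.hstack([a,b]))
E
```

```text
plate 11609 px [258.7 227.7] mean [0.5511 0.0681] rect [0.5534 0.065 ] [0.302  0.3382] long ang 89.2
kerb 471 px [263.2 170.7] mean [0.7109 0.056 ] rect [0.7099 0.0635] [0.0118 0.3391] long ang 89.5
kerb 381 px [257.9 282.9] mean [0.3967 0.0667] rect [0.3977 0.0663] [0.008  0.3412] long ang 89.3
redmark 27 px [239.2 233.3] mean [0.5348 0.1216] rect [0.5346 0.1219] [0.0067 0.0312] long ang 67.4
tray 5017 px [343.9 228. ] mean [ 0.5467 -0.1671] rect [ 0.5509 -0.1681] [0.1227 0.3136] long ang 179.2
yel 156 px [295.3 190.4] mean [ 0.6482 -0.0342] rect [ 0.648 -0.034] [0.0278 0.0438] long ang 148.7
yel 83 px [219.9 225. ] mean [0.553  0.1697] rect [0.555  0.1702] [0.0336 0.0363] long ang 18.5
yel 157 px [275.7 224.8] mean [0.5517 0.019 ] rect [0.5517 0.0191] [0.0269 0.0435] long ang 160.3
or 127 px [298.3 227.7] mean [ 0.5431 -0.0421] rect [ 0.5428 -0.0425] [0.0269 0.0428] long ang 165.0
or 129 px [270.8 258.3] mean [0.4606 0.0316] rect [0.46   0.0314] [0.0271 0.042 ] long ang 14.2
or 120 px [298.1 259. ] mean [ 0.4579 -0.0411] rect [ 0.4581 -0.0418] [0.0269 0.0433] long ang 156.0
mats 1027 px [471.1 231. ] mean [ 0.542  -0.5334] rect [ 0.5428 -0.5332] [0.0643 0.133 ] long ang 11.8
mats 1433 px [417.1 250.7] mean [ 0.4872 -0.3756] rect [ 0.4898 -0.3812] [0.0907 0.1924] long ang 177.2
brush 579 px [423.1 249.6] mean [ 0.4822 -0.381 ] rect [ 0.4834 -0.3823] [0.0396 0.1317] long ang 7.6
wmat 4900 px [150.3 246. ] mean [0.5094 0.3766] rect [0.5139 0.3768] [0.1491 0.3006] long ang 2.2
handle 491 px [149.4 233.6] mean [0.5404 0.3746] rect [0.5434 0.3757] [0.0276 0.1395] long ang 3.4
worm 91 px [151.3 264.2] mean [0.4528 0.3605] rect [0.4529 0.3612] [0.023  0.0272] long ang 93.3
```

View pics/crop1.png

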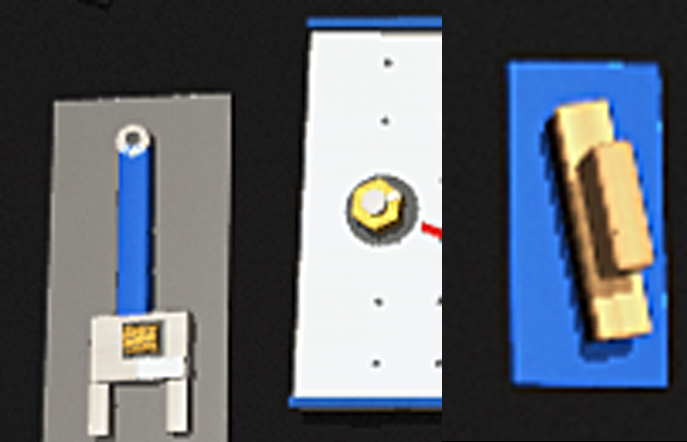

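The crop shows the nut stripe pointing to about -64° in world axes. The brush is yawed about 10.5°, and the wrench's +x is at about 183°. Next I move above the brush.

play_rows:
  commands:
    - [[-3.6,-2.5,0],[0,0,0],8.5]
    - [[-3.6,-2.5,0],[0,0,0],8.5]
    - [[-3.6,-2.5,0],[0,0,0],8.5]
    - [[-3.6,-2.5,0],[0,0,0],8.5]
    - [[-3.6,-2.5,0],[0,0,0],8.5]
    - [[-3.6,-2.5,0],[0,0,0],8.5]
    - [[-3.6,-2.5,0],[0,0,0],8.5]
    - [[-3.6,-2.5,0],[0,0,0],8.5]
    - [[-3.6,-2.5,0],[0,0,0],8.5]
    - [[-3.6,-2.5,0],[0,0,0],8.5]

```text
clock: 1.1
position: [0.4999, 0.1984, 0.3037]
tool_rot: [[-0.897, 0.441, -0.0], [0.441, 0.897, -0.0], [0.0, -0.0, -1.0]]
contact_force: [0.6, -0.4, -0.3]
width: 0.998
grasp_force: 0.0
```

play_rows:
  commands:
    - [[-1.66,-3.76,0],[0,0,0],8.5]
    - [[-1.66,-3.76,0],[0,0,0],8.5]
    - [[-1.66,-3.76,0],[0,0,0],8.5]
    - [[-1.66,-3.76,0],[0,0,0],8.5]
    - [[-1.66,-3.76,0],[0,0,0],8.5]
    - [[-1.66,-3.76,0],[0,0,0],8.5]
    - [[-1.66,-3.76,0],[0,0,0],8.5]
    - [[-1.66,-3.76,0],[0,0,0],8.5]
    - [[-1.66,-3.76,0],[0,0,0],8.5]
    - [[-1.66,-3.76,0],[0,0,0],8.5]

```text
clock: 2.1
position: [0.4821, -0.2119, 0.3036]
tool_rot: [[-0.898, 0.441, -0.0], [0.441, 0.898, 0.0], [0.001, -0.0, -1.0]]
contact_force: [0.7, -0.1, -0.3]
width: 0.997
grasp_force: 0.0
```

play_rows:
  commands:
    - [[-1.87,-3.82,0],[0,0,0],8.5]
    - [[-1.87,-3.82,0],[0,0,0],8.5]
    - [[-1.87,-3.82,0],[0,0,0],8.5]
    - [[-1.87,-3.82,0],[0,0,0],8.5]
    - [[0,0,0],[0,0,8.5],8.5]
    - [[0,0,0],[0,0,8.5],8.5]
    - [[0,0,0],[0,0,8.5],8.5]
    - [[0,0,0],[0,0,8.5],8.5]
    - [[0,0,0],[0,0,8.5],8.5]
    - [[0,0,0],[0,0,8.5],8.5]

```text
clock: 3.1
position: [0.4822, -0.3803, 0.3033]
tool_rot: [[-0.216, 0.976, -0.001], [0.976, 0.216, 0.001], [0.001, -0.001, -1.0]]
contact_force: [-0.2, -0.0, -1.2]
width: 0.995
grasp_force: 0.0
```

```bash
python3 -c "
from h import *
s=state();print(s['clock'],s['position'],s['joints'],np.degrees(np.arctan2(s['tool_rot'][1][0],s['tool_rot'][0][0])),s['contact_force'])"
```

```text
3.1 [ 0.48216155 -0.38030846  0.30329133] [ 0.45527168  0.40844993  0.22175631  1.66395692 -0.09914511  1.08136542
  0.92401133] 102.48299618139255 [-0.24656207 -0.0457424  -1.15168673]
```

play_rows:
  commands:
    - [[0,0,0],[0,0,8.5],8.5]
    - [[0,0,0],[0,0,8.5],8.5]
    - [[0,0,0],[0,0,8.5],8.5]
    - [[0,0,0],[0,0,8.5],8.5]
    - [[0,0,0],[0,0,8.5],8.5]
    - [[0,0,0],[0,0,8.5],8.5]
    - [[0,0,0],[0,0,8.5],8.5]
    - [[0,0,0],[0,0,8.5],8.5]
    - [[0,0,0],[0,0,8.5],8.5]
    - [[0,0,0],[0,0,8.5],8.5]

```text
clock: 4.1
position: [0.4822, -0.3802, 0.3033]
tool_rot: [[0.954, 0.301, -0.001], [0.301, -0.954, 0.001], [-0.001, -0.001, -1.0]]
contact_force: [0.6, -0.2, 0.0]
width: 0.995
grasp_force: 0.0
```

```bash
python3 - <<'E'
from h import *
import pickle
c=capture('wrist');save(c,'w1');pickle.dump(c,open('w1.pkl','wb'))
s=state();print(s['position'],s['joints'],np.degrees(np.arctan2(s['tool_rot'][1][0],s['tool_rot'][0][0])))
f,cx,cy,R,t=cam(c);print(f,-R.T@t,R.round(2).tolist())
E
```

```text
[ 0.48229256 -0.38017078  0.30327704] [ 0.23132979  0.4418273   0.52420464  1.67192092 -0.2431464   1.09449421
 -0.44608306] 17.090357366174896
380.42083584058975 [ 0.54667749 -0.35965594  0.37322103] [[0.3, -0.95, -0.0], [-0.92, -0.29, 0.27], [-0.25, -0.08, -0.96]]
```

View pics/w1.png

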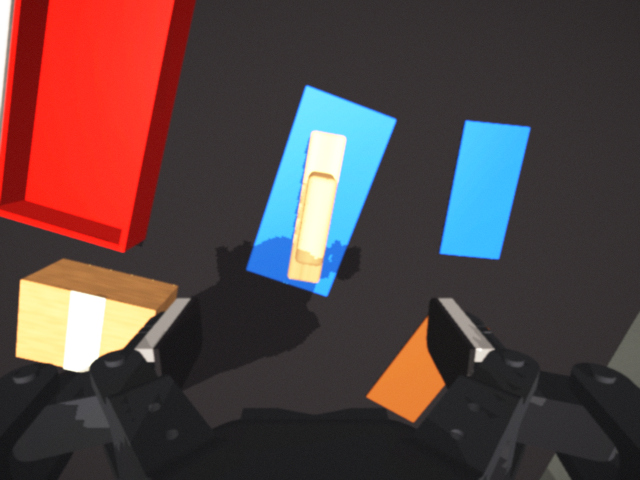

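The brush grip shows at about (317,218), with its back running from (329,134) to (305,281). Next I compute its pose.

```bash
python3 - <<'E'
from h import *
import pickle
c=pickle.load(open('w1.pkl','rb'))
a=ray(c,329,134,.046);b=ray(c,305,281,.046);d=a-b
print('back',(a+b)/2,np.linalg.norm(d),np.degrees(np.arctan2(d[1],d[0])))
a=ray(c,323,176,.092);b=ray(c,312,262,.092);d=a-b
print('grip',(a+b)/2,np.linalg.norm(d),np.degrees(np.arctan2(d[1],d[0])))
hsv=cv2.cvtColor(c['image'],cv2.COLOR_BGR2HSV);m=cv2.inRange(hsv,(95,100,60),(125,255,255))
n,l,st,ce=cv2.connectedComponentsWithStats(m)
for i in range(1,n):
    if st[i,4]>4000:
        w=np.array([ray(c,u,v,.004)[:2] for v,u in np.argwhere(l==i)],np.float32);print('mat',cv2.minAreaRect(w))
for i in(0,1): print(proj(c,[.5,-.38+.1*i,.05]))
E
```

```text
back [ 0.48521293 -0.38103467  0.046     ] 0.13201698361045328 8.46696119581367
grip [ 0.48748029 -0.38080927  0.092     ] 0.06701773519696393 10.50317218819256
mat ((0.4897974133491516, -0.3803369700908661), (0.09207262843847275, 0.19138894975185394), 87.99186706542969)
mat ((0.5434461236000061, -0.532429575920105), (0.13263225555419922, 0.06433996558189392), 11.89749526977539)
(np.float64(320.4757709466793), np.float64(195.65973274194894))
(np.float64(206.21199724395484), np.float64(159.783787556878))
```

play_rows:
  commands:
    - [[0.35,0.2,0],[0,0,7.6],8.5]
    - [[0,0,3.0],[0,0,0],8.5]
    - [[0,0,3.5],[0,0,0],8.5]
    - [[0,0,3.5],[0,0,0],8.5]
    - [[0,0,3.0],[0,0,0],6]
    - [[0,0,2.5],[0,0,0],5]
    - [[0,0,2.0],[0,0,0],5]
    - [[0,0,0],[0,0,0],1]
    - [[0,0,0],[0,0,0],1]
    - [[0,0,0],[0,0,0],1]
  squeeze: 60

```text
clock: 5.15
position: [0.4868, -0.3819, 0.1299]
tool_rot: [[0.984, 0.178, 0.001], [0.178, -0.984, -0.001], [0.001, 0.001, -1.0]]
contact_force: [-0.0, -0.3, -1.7]
width: 0.253
grasp_force: 61.3
```

play_rows:
  commands:
    - [[0,0,0],[0,0,0],1]
    - [[0,0,0],[0,0,0],1]
    - [[0,0,-1],[0,0,0],1]
    - [[0,0,-2],[0,0,0],1]
    - [[0,0,-3],[0,0,0],1]
    - [[0,0,-3],[0,0,0],1]
    - [[0,0,-3],[0,0,0],1]
    - [[0,0,-2],[0,0,0],1]
    - [[0,0,0],[0,0,0],1]
    - [[0,0,0],[0,0,0],1]

```text
clock: 6.15
position: [0.4863, -0.3812, 0.2692]
tool_rot: [[0.984, 0.178, 0.001], [0.178, -0.984, -0.0], [0.001, 0.0, -1.0]]
contact_force: [-0.7, 0.1, -1.7]
width: 0.246
grasp_force: 61.4
```

play_rows:
  commands:
    - [[0,0,-1.5],[0,0,5.5],1]
    - [[0,0,-1.5],[0,0,5.4],1]
    - [[0.6,-3,0],[0,0,0],1]
    - [[0.6,-4.5,0],[0,0,0],1]
    - [[0.6,-4.5,0],[0,0,0],1]
    - [[0.6,-4.5,0],[0,0,0],1]
    - [[0.6,-4.5,0],[0,0,0],1]
    - [[0.6,-4.5,0],[0,0,0],1]
    - [[0.6,-4.5,0],[0,0,0],1]
    - [[0.6,-4.5,0],[0,0,0],1]

```text
clock: 7.15
position: [0.5373, -0.035, 0.2972]
tool_rot: [[1.0, -0.012, -0.003], [-0.012, -1.0, -0.0], [-0.003, 0.0, -1.0]]
contact_force: [1.2, -0.1, -1.1]
width: 0.249
grasp_force: 61.4
```

play_rows:
  commands:
    - [[0.6,-4.5,0],[0,0,0],1]
    - [[0.6,-4.0,0],[0,0,0],1]
    - [[0,-2,0],[0,0,0],1]
    - [[0,0,0],[0,0,0],1]
    - [[0,0,0],[0,0,0],1]
    - [[0,0,0],[0,0,0],1]
    - [[0,0,0],[0,0,0],1]
    - [[0,0,0],[0,0,0],1]
    - [[0,0,0],[0,0,0],1]
    - [[0,0,0],[0,0,0],1]

```text
clock: 8.15
position: [0.5516, 0.0675, 0.299]
tool_rot: [[1.0, -0.012, 0.0], [-0.012, -1.0, 0.0], [0.0, -0.0, -1.0]]
contact_force: [1.5, 1.2, -2.4]
width: 0.25
grasp_force: 61.3
```

```bash
cat >> h.py <<'E'
B=np.array([.5535,.0655]); BY=np.radians(-.7)
def tobed(p):
    d=np.array(p[:2])-B; return np.array([d[0]*np.cos(BY)+d[1]*np.sin(BY),-d[0]*np.sin(BY)+d[1]*np.cos(BY)])
def chips(n):
    c=capture(n); hsv=cv2.cvtColor(c['image'],cv2.COLOR_BGR2HSV)
    for nm,lo,hi in(('yel',(22,120,60),(35,255,255)),('or',(7,150,100),(20,255,255))):
        k,l,st,ce=cv2.connectedComponentsWithStats(cv2.inRange(hsv,lo,hi))
        for i in range(1,k):
            if st[i,4]<25: continue
            b=tobed(ray(c,*ce[i],.06))
            if abs(b[0])<.16 and -.30<b[1]<.175: print(nm,st[i,4],ce[i].round(),'bed',b.round(3))
    return c
def where():
    s=state(); R=s['tool_rot']; print('t',round(s['clock'],1),'pos',np.round(s['position'],4),'bed',tobed(s['position']).round(4),'yaw',round(np.degrees(np.arctan2(R[1][0],R[0][0])),2),'F',np.round(s['contact_force'],1),'w',round(s['width'],3),'g',round(s['grasp_force'],1))
    return s
E
python3 - <<'E'
from h import *
where()
for n in('top','scene'): print(n); save(chips(n),'a_'+n)
E
```

```text
t 8.2 pos [0.5516 0.0675 0.299 ] bed [-0.0019  0.0019] yaw -0.71 F [ 1.5  1.2 -2.4] w 0.25 g 61.3
top
yel 157 [295. 190.] bed [ 0.098 -0.098]
yel 157 [276. 225.] bed [ 0.    -0.046]
or 155 [298. 228.] bed [-0.008 -0.108]
or 165 [271. 258.] bed [-0.092 -0.035]
or 162 [298. 259.] bed [-0.094 -0.108]
scene
yel 215 [334. 267.] bed [-0.001 -0.045]
yel 228 [284. 279.] bed [ 0.095 -0.098]
yel 81 [390. 309.] bed [0.001 0.112]
or 62 [350. 215.] bed [-0.14  -0.122]
or 62 [335. 229.] bed [-0.083 -0.117]
or 272 [366. 248.] bed [-0.089 -0.03 ]
or 246 [315. 251.] bed [-0.006 -0.105]
```

play_rows:
  commands:
    - [[0,-0.5,2],[0,0,0],1]
    - [[0,0,3],[0,0,0],1]
    - [[0,0,3],[0,0,0],1]
    - [[0,0,3],[0,0,0],1]
    - [[0,0,1.5],[0,0,0],1]
    - [[0,0,0.4],[0,0,0],1]
    - [[0,0,0],[0,0,0],1]
    - [[0,1,0],[0,0,0],1]
    - [[0,1.5,0],[0,0,0],1]
    - [[0,1.5,0],[0,0,0],1]

```text
clock: 9.25
position: [0.5518, 0.0312, 0.1711]
tool_rot: [[1.0, -0.012, 0.002], [-0.012, -1.0, 0.0], [0.002, -0.0, -1.0]]
contact_force: [0.8, 0.4, -2.0]
width: 0.252
grasp_force: 61.4
```

play_rows:
  commands:
    - [[0,1.5,0],[0,0,0],1]
    - [[0,1.5,0],[0,0,0],1]
    - [[0,1.5,0],[0,0,0],1]
    - [[0,1.5,0],[0,0,0],1]
    - [[0,1.5,0],[0,0,0],1]
    - [[0,1.5,0],[0,0,0],1]
    - [[0,1.5,0],[0,0,0],1]
    - [[0,1.5,0],[0,0,0],1]
    - [[0,1.5,0],[0,0,0],1]
    - [[0,1,0],[0,0,0],1]

```text
clock: 10.25
position: [0.5493, -0.1141, 0.1699]
tool_rot: [[1.0, -0.013, -0.0], [-0.013, -1.0, -0.001], [-0.0, 0.001, -1.0]]
contact_force: [-0.0, 1.1, -1.6]
width: 0.252
grasp_force: 61.3
```

```bash
python3 - <<'E'
from h import *
where()
for n in('top','scene'): print(n); save(chips(n),'b_'+n)
E
```

```text
t 10.2 pos [ 0.5493 -0.1141  0.1699] bed [-0.002  -0.1797] yaw -0.75 F [-0.   1.1 -1.6] w 0.252 g 61.3
top
yel 46 [292. 189.] bed [ 0.103 -0.09 ]
yel 88 [220. 225.] bed [-0.001  0.106]
yel 64 [336. 228.] bed [-0.01  -0.209]
or 124 [343. 230.] bed [-0.013 -0.23 ]
scene
yel 225 [284. 279.] bed [ 0.095 -0.098]
yel 76 [390. 309.] bed [0.002 0.112]
or 271 [341. 229.] bed [-0.092 -0.107]
or 63 [270. 232.] bed [ 0.023 -0.218]
or 250 [366. 247.] bed [-0.09  -0.031]
```

View pics/b_scene.png

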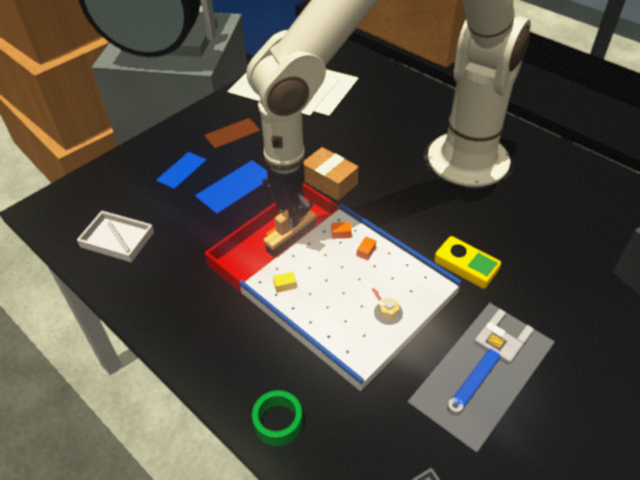

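The central two offcuts are in the tray; yellow (284,279) and oranges (341,229), (366,247) remain. Next is the -x strip.

play_rows:
  commands:
    - [[0,0,-3],[0,0,0],1]
    - [[0,0,-4],[0,0,0],1]
    - [[-1.5,-4,0],[0,0,0],1]
    - [[-1.5,-4,0],[0,0,0],1]
    - [[-1.5,-4,0],[0,0,0],1]
    - [[-1.5,-4,0],[0,0,0],1]
    - [[-1.5,-4,0],[0,0,0],1]
    - [[0,0,3],[0,0,0],1]
    - [[0,0,3],[0,0,0],1]
    - [[0,0,1],[0,0,0],1]

```text
clock: 11.35
position: [0.4748, 0.0896, 0.1677]
tool_rot: [[1.0, -0.009, -0.004], [-0.009, -1.0, -0.001], [-0.004, 0.001, -1.0]]
contact_force: [-1.2, -0.4, -2.6]
width: 0.248
grasp_force: 61.2
```

play_rows:
  commands:
    - [[0,0,0],[0,0,0],1]
    - [[0,1,0],[0,0,0],1]
    - [[0,1.5,0],[0,0,0],1]
    - [[0,1.5,0],[0,0,0],1]
    - [[0,1.5,0],[0,0,0],1]
    - [[0,1.5,0],[0,0,0],1]
    - [[0,1.5,0],[0,0,0],1]
    - [[0,1.5,0],[0,0,0],1]
    - [[0,1.5,0],[0,0,0],1]
    - [[0,1.5,0],[0,0,0],1]

```text
clock: 12.35
position: [0.4762, -0.043, 0.1716]
tool_rot: [[1.0, -0.013, 0.003], [-0.013, -1.0, 0.0], [0.003, -0.0, -1.0]]
contact_force: [-1.9, 0.6, -1.7]
width: 0.248
grasp_force: 61.4
```

play_rows:
  commands:
    - [[0,1.5,0],[0,0,0],1]
    - [[0,1.5,0],[0,0,0],1]
    - [[0,1.5,0],[0,0,0],1]
    - [[0,1.5,0],[0,0,0],1]
    - [[0,1,0],[0,0,0],1]
    - [[0,0,0],[0,0,0],1]
    - [[0,0,-3],[0,0,0],1]
    - [[0,0,-4],[0,0,0],1]
    - [[0,0,0],[0,0,0],1]
    - [[0,0,0],[0,0,0],1]

```text
clock: 13.35
position: [0.4753, -0.1108, 0.2411]
tool_rot: [[1.0, -0.011, 0.003], [-0.011, -1.0, 0.001], [0.003, -0.001, -1.0]]
contact_force: [-0.2, -0.8, -2.1]
width: 0.248
grasp_force: 61.6
```

```bash
python3 - <<'E'
from h import *
where()
for n in('top','scene'): print(n); save(chips(n),'c_'+n)
E
```

```text
t 13.3 pos [ 0.4753 -0.1108  0.2411] bed [-0.0761 -0.1772] yaw -0.63 F [-0.2 -0.8 -2.1] w 0.248 g 61.6
top
yel 157 [295. 190.] bed [ 0.098 -0.098]
yel 88 [220. 225.] bed [-0.001  0.106]
or 74 [346. 258.] bed [-0.09  -0.236]
scene
yel 28 [296. 196.] bed [-0.099 -0.259]
yel 30 [301. 199.] bed [-0.1   -0.241]
yel 203 [281. 241.] bed [ 0.025 -0.182]
yel 227 [284. 279.] bed [ 0.095 -0.098]
yel 73 [390. 309.] bed [0.002 0.112]
or 120 [305. 182.] bed [-0.147 -0.278]
or 400 [305. 221.] bed [-0.056 -0.185]
or 305 [277. 237.] bed [ 0.022 -0.195]
```

play_rows:
  commands:
    - [[3.9,-3.5,0],[0,0,0],1]
    - [[3.9,-3.5,0],[0,0,0],1]
    - [[3.9,-3.5,0],[0,0,0],1]
    - [[3.9,-3.5,0],[0,0,0],1]
    - [[0,0,2.2],[0,0,0],1]
    - [[0,0,3],[0,0,0],1]
    - [[0,0,1.8],[0,0,0],1]
    - [[0,0,0],[0,0,0],1]
    - [[0,1,0],[0,0,0],1]
    - [[0,1.5,0],[0,0,0],1]

```text
clock: 14.45
position: [0.6244, -0.0042, 0.1696]
tool_rot: [[1.0, -0.01, -0.001], [-0.01, -1.0, 0.0], [-0.001, -0.0, -1.0]]
contact_force: [-0.1, -0.3, -1.3]
width: 0.247
grasp_force: 63.0
```

play_rows:
  commands:
    - [[0,1.5,0],[0,0,0],1]
    - [[0,1.5,0],[0,0,0],1]
    - [[0,1.5,0],[0,0,0],1]
    - [[0,1.5,0],[0,0,0],1]
    - [[0,1.5,0],[0,0,0],1]
    - [[0,1.5,0],[0,0,0],1]
    - [[0,1.5,0],[0,0,0],1]
    - [[0,1.0,0],[0,0,0],1]
    - [[0,0,-3],[0,0,0],1]
    - [[0,0,-4],[0,0,0],1]

```text
clock: 15.45
position: [0.6214, -0.12, 0.238]
tool_rot: [[1.0, -0.013, -0.006], [-0.013, -1.0, 0.0], [-0.006, -0.0, -1.0]]
contact_force: [1.5, 0.1, -1.3]
width: 0.253
grasp_force: 62.6
```

```bash
python3 - <<'E'
from h import *
where()
for n in('top','scene'): print(n); save(chips(n),'d_'+n)
E
```

```text
t 15.4 pos [ 0.6214 -0.12    0.238 ] bed [ 0.0702 -0.1846] yaw -0.73 F [ 1.5  0.1 -1.3] w 0.253 g 62.6
top
yel 88 [220. 225.] bed [-0.001  0.106]
yel 140 [334. 226.] bed [-0.004 -0.204]
or 152 [343. 228.] bed [-0.009 -0.23 ]
or 156 [344. 256.] bed [-0.085 -0.23 ]
or 159 [331. 258.] bed [-0.091 -0.195]
scene
yel 35 [238. 229.] bed [ 0.066 -0.277]
yel 34 [244. 234.] bed [ 0.066 -0.258]
yel 134 [281. 241.] bed [ 0.025 -0.182]
yel 134 [249. 268.] bed [ 0.125 -0.174]
yel 72 [390. 309.] bed [0.002 0.112]
or 31 [283. 205.] bed [-0.056 -0.258]
or 479 [304. 219.] bed [-0.058 -0.19 ]
or 322 [278. 238.] bed [ 0.023 -0.192]
or 86 [252. 268.] bed [ 0.12 -0.17]
```

View pics/d_scene.png

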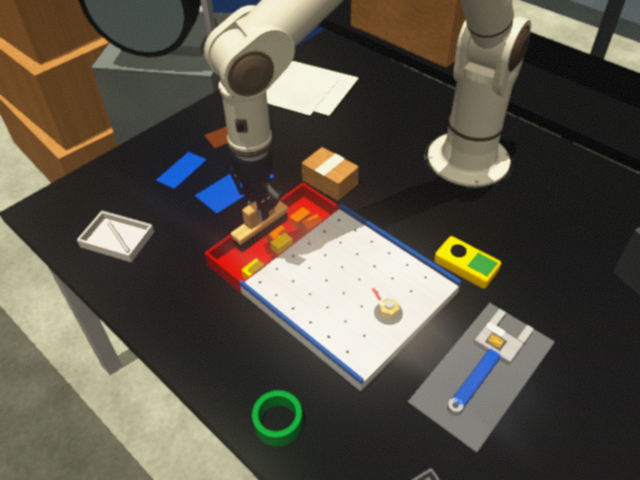

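All five offcuts are in the tray, so the bed is bare. Next the brush goes back on its mat.

play_rows:
  commands:
    - [[-1.8,3.7,0],[0,0,0],1]
    - [[-1.8,3.7,0],[0,0,0],1]
    - [[-1.8,3.7,0],[0,0,0],1]
    - [[-1.8,3.7,0],[0,0,0],1]
    - [[-1.8,3.7,0],[0,0,0],1]
    - [[-1.9,3.7,0],[0,0,0],1]
    - [[-1.9,3.7,0],[0,0,0],1]
    - [[0,0.3,2],[0,0,0],1]
    - [[0,0,3],[0,0,0],1]
    - [[0,0,3],[0,0,0],1]

```text
clock: 16.55
position: [0.4919, -0.3806, 0.1589]
tool_rot: [[1.0, -0.013, 0.001], [-0.013, -1.0, -0.0], [0.001, 0.0, -1.0]]
contact_force: [0.3, -0.1, -1.7]
width: 0.251
grasp_force: 62.9
```

play_rows:
  commands:
    - [[0,0,1.5],[0,0,0],1]
    - [[0,0,0.7],[0,0,0],1]
    - [[0,0,0.3],[0,0,0],1]
    - [[0,0,0],[0,0,0],1]
    - [[0,0,0],[0,0,0],1]
    - [[0,0,0],[0,0,0],1]
    - [[0,0,0],[0,0,0],1]
    - [[0,0,0],[0,0,0],1]
    - [[0,0,0],[0,0,0],1]
    - [[0,0,0],[0,0,0],1]

```text
clock: 17.55
position: [0.4922, -0.3799, 0.135]
tool_rot: [[1.0, -0.012, 0.0], [-0.012, -1.0, -0.0], [0.0, 0.0, -1.0]]
contact_force: [0.4, 0.0, -2.9]
width: 0.251
grasp_force: 62.8
```

play_rows:
  commands:
    - [[0,0,0.25],[0,0,0],1]
    - [[0,0,0.2],[0,0,0],1]
    - [[0,0,0],[0,0,0],1]
    - [[0,0,0],[0,0,0],2]
    - [[0,0,0],[0,0,0],4]
    - [[0,0,0],[0,0,0],5.5]
    - [[0,0,0],[0,0,0],5.5]
    - [[0,0,0],[0,0,0],5.5]
    - [[0,0,-1],[0,0,0],5.5]
    - [[0,0,-2],[0,0,0],5.5]

```text
clock: 18.55
position: [0.4913, -0.3792, 0.1597]
tool_rot: [[1.0, -0.012, -0.003], [-0.012, -1.0, 0.002], [-0.003, -0.002, -1.0]]
contact_force: [-0.5, 0.2, -0.1]
width: 0.647
grasp_force: 0.0
```

play_rows:
  commands:
    - [[0,0,-4],[0,0,0],5.5]
    - [[0,0,-5],[0,0,0],5.5]
    - [[0,0,-5],[0,0,0],5.5]
    - [[0,-4,0],[0,0,0],5.5]
    - [[0,-4.5,0],[0,0,0],5.5]
    - [[0,-4.5,0],[0,0,0],5.5]
    - [[0,-4.5,0],[0,0,0],5.5]
    - [[0,-4.5,0],[0,0,0],5.5]
    - [[0,-4.5,0],[0,0,0],5.5]
    - [[0,-4.5,0],[0,0,0],5.5]

```text
clock: 19.55
position: [0.4956, -0.0683, 0.3014]
tool_rot: [[1.0, -0.012, 0.002], [-0.012, -1.0, 0.0], [0.002, -0.0, -1.0]]
contact_force: [0.9, 1.0, -0.5]
width: 0.644
grasp_force: 0.0
```

play_rows:
  commands:
    - [[0,-4.5,0],[0,0,0],5.5]
    - [[0,-4.5,0],[0,0,0],5.5]
    - [[0,-4.5,0],[0,0,0],5.5]
    - [[0,-4.5,0],[0,0,0],5.5]
    - [[0,-4.5,0],[0,0,0],5.5]
    - [[0,-4.5,0],[0,0,0],5.5]
    - [[0,-4.5,0],[0,0,0],5.5]
    - [[0,-4.5,0],[0,0,0],5.5]
    - [[0,-4.5,0],[0,0,0],5.5]
    - [[0,0,0],[0,0,0],5.5]

```text
clock: 20.55
position: [0.4982, 0.3433, 0.301]
tool_rot: [[1.0, -0.002, -0.0], [-0.002, -1.0, 0.005], [-0.0, -0.005, -1.0]]
contact_force: [-0.7, -0.1, -0.1]
width: 0.648
grasp_force: 0.0
```

```bash
python3 - <<'E'
from h import *
import pickle
s=where();print(s['joints'])
c=capture('top');save(c,'e_top')
hsv=cv2.cvtColor(c['image'],cv2.COLOR_BGR2HSV)
m=cv2.inRange(hsv,(8,60,60),(28,255,255));k=np.zeros_like(m);k[205:295,400:440]=1
p=np.argwhere((m>0)&(k>0));w=np.array([ray(c,u,v,.05)[:2] for v,u in p],np.float32);print(cv2.minAreaRect(w))
c=capture('wrist');save(c,'w2');pickle.dump(c,open('w2.pkl','wb'))
E
```

```text
t 20.6 pos [0.4982 0.3433 0.301 ] bed [-0.0587  0.2771] yaw -0.11 F [-0.7 -0.1 -0.1] w 0.648 g 0.0
[-0.76182046  0.38942911  0.14979693  1.69053142 -0.06923191  1.06386388
 -2.16228921]
((0.4884350299835205, -0.3812290132045746), (0.038344308733940125, 0.13099923729896545), 86.82582092285156)
```

View pics/w2.png

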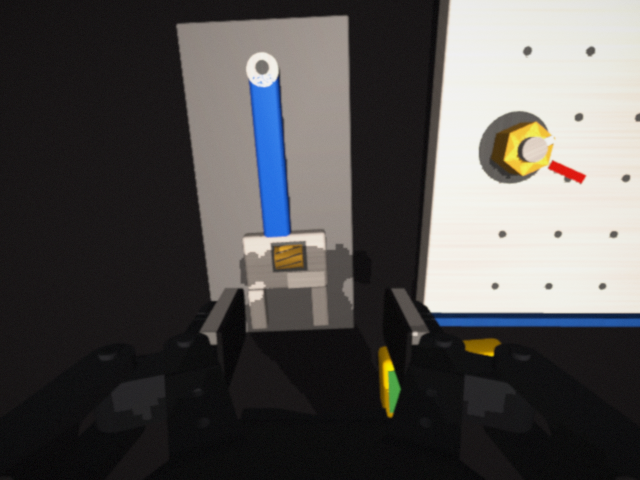

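The brush is standing on the blue mat. In the wrist view the wrench handle runs from (264,80) to (277,235) with the worm at (289,256), and the nut is at (527,149) with the red mark at (567,172).

```bash
python3 - <<'E'
from h import *
import pickle
c=pickle.load(open('w2.pkl','rb'));hsv=cv2.cvtColor(c['image'],cv2.COLOR_BGR2HSV)
def rect(lo,hi,box,z):
    m=cv2.inRange(hsv,lo,hi);u0,v0,u1,v1=box;k=np.zeros_like(m);k[v0:v1,u0:u1]=1
    k,l,st,ce=cv2.connectedComponentsWithStats(m*k); i=1+np.argmax(st[1:,4])
    w=np.array([ray(c,u,v,z)[:2] for v,u in np.argwhere(l==i)],np.float32);r=cv2.minAreaRect(w);b=cv2.boxPoints(r)
    e=b[1]-b[0] if np.linalg.norm(b[1]-b[0])>np.linalg.norm(b[2]-b[1]) else b[2]-b[1]
    a=np.degrees(np.arctan2(e[1],e[0]))%180
    print(np.round(r[0],4),np.round(r[1],4),a.round(1));return np.array(r[0]),a
h,a=rect((100,120,60),(125,255,255),(230,60,320,245),.02)
t=np.radians(a+180);X=np.array([np.cos(t),np.sin(t)]);Y=np.array([-X[1],X[0]])
o=h+.0525*X; print('origin',o,'worm exp',o+.042*X+.01*Y)
rect((10,100,60),(32,255,255),(260,235,320,280),.032)
rect((20,120,100),(35,255,255),(485,110,560,190),.064)
rect((0,150,80),(5,255,255),(540,150,600,195),.04)
print('stripe pix?',ray(c,535,150,.072))
n=cv2.resize(c['image'][105:200,480:600],None,fx=4,fy=4,interpolation=cv2.INTER_CUBIC);cv2.imwrite('pics/nut2.png',n)
E
```

```text
[0.5435 0.3787] [0.1403 0.0259] 3.1
origin [0.49108154 0.37584553] worm exp [0.44967992 0.36360193]
[0.4567 0.3644] [0.0233 0.0277] 93.8
[0.5544 0.1728] [0.0369 0.0383] 113.8
[0.5345 0.123 ] [0.0331 0.0076] 67.1
stripe pix? [0.55431562 0.17064813 0.072     ]
```

View pics/nut2.png

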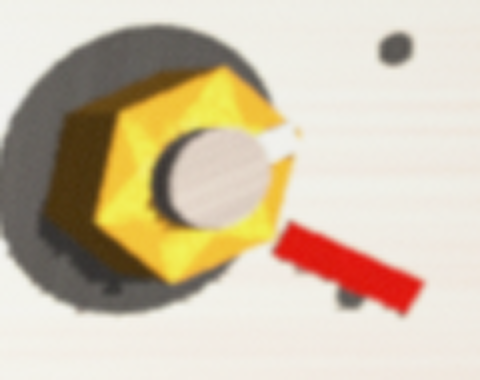

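The nut-top corners in the crop are at (225,68), (297,133), (272,243), (170,283), (97,218) and (125,105). The stripe runs to (297,133).

```bash
python3 - <<'E'
from h import *
import pickle
c=pickle.load(open('w2.pkl','rb'))
p=[ray(c,u/4+480,v/4+105,.064)[:2] for u,v in((297,133),(272,243),(170,283),(97,218),(125,105),(225,68))]
p=np.array(p);m=p.mean(0);d=p-m
a=np.degrees(np.arctan2(d[:,1],d[:,0]));print(m,np.linalg.norm(d,axis=1),a)
x=(a+60*np.arange(6)+180)%360-180;print('stripe',x,x.mean())
E
```

```text
[0.55476733 0.17064836] [0.01986822 0.02111924 0.02093332 0.02030185 0.02091196 0.02037294] [ -66.06887908 -128.0509885   173.19972224  113.12736933   49.86223978
   -6.61030725]
stripe [-66.06887908 -68.0509885  -66.80027776 -66.87263067 -70.13776022
 -66.61030725] -67.42347391387713
```

play_rows:
  commands:
    - [[-0.7,-3.2,0],[0,0,-8.5],5.5]
    - [[0,0,0],[0,0,-8.5],5.5]
    - [[0,0,0],[0,0,-8.5],5.5]
    - [[0,0,0],[0,0,-8.5],5.5]
    - [[0,0,0],[0,0,-8.5],5.5]
    - [[0,0,0],[0,0,-8.5],5.5]
    - [[0,0,0],[0,0,-8.5],5.5]
    - [[0,0,0],[0,0,-8.5],5.5]
    - [[0,0,0],[0,0,-8.5],5.5]
    - [[0,0,0],[0,0,-8.5],5.5]

```text
clock: 21.65
position: [0.495, 0.3645, 0.3009]
tool_rot: [[0.096, 0.995, 0.001], [0.995, -0.096, -0.001], [-0.001, 0.001, -1.0]]
contact_force: [-0.9, 0.8, 0.5]
width: 0.645
grasp_force: 0.0
```

play_rows:
  commands:
    - [[0,0,0],[0,0,-8.5],5.5]
    - [[0,0,0],[0,0,-8.5],5.5]
    - [[0,0,0],[0,0,-8.5],5.5]
    - [[0,0,0],[0,0,-8.5],5.5]
    - [[0,0,0],[0,0,-8.5],5.5]
    - [[0,0,0],[0,0,-8.5],5.5]
    - [[0,0,0],[0,0,-8.5],5.5]
    - [[0,0,0],[0,0,-8.5],5.5]
    - [[0,0,0],[0,0,-8.5],5.5]
    - [[0,0,0],[0,0,-8.5],5.5]

```text
clock: 22.65
position: [0.4951, 0.3644, 0.3008]
tool_rot: [[-0.983, 0.182, 0.001], [0.182, 0.983, -0.002], [-0.002, -0.002, -1.0]]
contact_force: [0.9, 0.4, -0.4]
width: 0.644
grasp_force: 0.0
```

play_rows:
  commands:
    - [[0,0,2],[0,0,-8.5],5.5]
    - [[0,0,3],[0,0,-4.7],5.5]
    - [[0,0,4],[0,0,0],5.5]
    - [[0,0,4],[0,0,0],5.5]
    - [[0,0,2],[0,0,0],5.5]
    - [[0,0,0],[0,0,0],5.5]
    - [[0,0,0],[0,0,0],5.5]
    - [[0,0,0],[0,0,0],5.5]
    - [[0,0,0],[0,0,0],5.5]
    - [[0,0,0],[0,0,0],5.5]

```text
clock: 23.65
position: [0.4947, 0.3675, 0.1519]
tool_rot: [[-0.999, -0.044, 0.002], [-0.044, 0.999, 0.001], [-0.002, 0.001, -1.0]]
contact_force: [0.7, 0.1, 0.5]
width: 0.644
grasp_force: 0.0
```

```bash
python3 - <<'E'
from h import *
s=where();print(s['joints'])
c=capture('wrist');save(c,'w3')
E
```

```text
t 23.6 pos [0.4947 0.3675 0.1519] bed [-0.0625  0.3013] yaw -177.48 F [0.7 0.1 0.5] w 0.644 g 0.0
[-0.37305843  0.62382908 -0.41715571  1.75078076  0.32614381  0.83332937
  0.67336323]
```

View pics/w3.png

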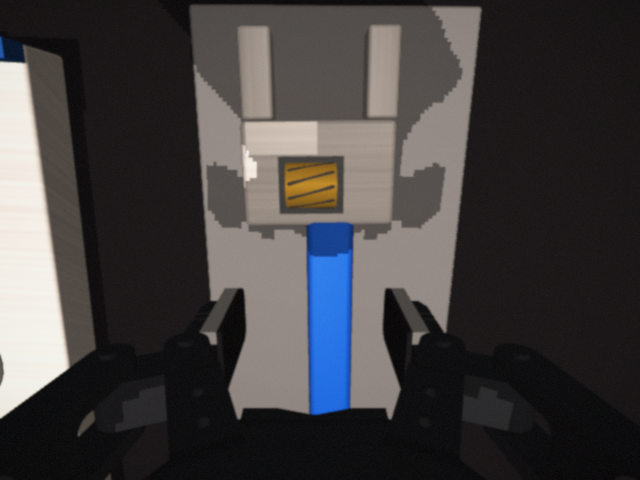

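The handle lies about 8 mm to tool +y of the finger centre. I correct for that, descend and grip.

play_rows:
  commands:
    - [[0.3,0.8,0],[0,0,-0.6],5.5]
    - [[0,0,2],[0,0,0],5.5]
    - [[0,0,2],[0,0,0],5.5]
    - [[0,0,1.8],[0,0,0],5.0]
    - [[0,0,1.0],[0,0,0],4.5]
    - [[0,0,0.3],[0,0,0],4]
    - [[0,0,0],[0,0,0],3.5]
    - [[0,0,0],[0,0,0],3.2]
    - [[0,0,0],[0,0,0],3.2]
    - [[0,0,0],[0,0,0],3.2]
  squeeze: 80

```text
clock: 24.7
position: [0.491, 0.3753, 0.0802]
tool_rot: [[-0.999, -0.054, 0.001], [-0.054, 0.999, 0.001], [-0.001, 0.001, -1.0]]
contact_force: [-0.3, -0.6, 0.2]
width: 0.378
grasp_force: 0.0
```

```bash
python3 - <<'E'
from h import *
s=where()
E
```

```text
t 24.7 pos [0.491  0.3753 0.0802] bed [-0.0662  0.309 ] yaw -176.88 F [-0.3 -0.6  0.2] w 0.378 g 0.0
```

play_rows:
  commands:
    - [[0,0,0.3],[0,0,0],3.2]
    - [[0,0,0],[0,0,0],2]
    - [[0,0,0],[0,0,0],1]
    - [[0,0,0],[0,0,0],1]
    - [[0,0,0],[0,0,0],1]
    - [[0,0,0],[0,0,0],1]
    - [[0,0,-1],[0,0,0],1]
    - [[0,0,-2],[0,0,0],1]
    - [[0,0,-2],[0,0,0],1]
    - [[0,0,0],[0,0,0],1]
  squeeze: 100

```text
clock: 25.7
position: [0.4915, 0.3757, 0.1284]
tool_rot: [[-0.999, -0.055, 0.003], [-0.055, 0.999, 0.002], [-0.003, 0.002, -1.0]]
contact_force: [0.9, 0.4, -5.6]
width: 0.276
grasp_force: 99.1
```

```bash
python3 - <<'E'
from h import *
s=where();print(s['wrist_torque'])
c=capture('wrist');save(c,'w4')
# jaw gap & wrench edges at row scan z=.018 rel
E
```

```text
t 25.7 pos [0.4915 0.3757 0.1284] bed [-0.0658  0.3095] yaw -176.87 F [ 0.9  0.4 -5.6] w 0.276 g 99.1
[ 0.14223027 -0.12441304  0.0103834 ]
```

View pics/w4.png

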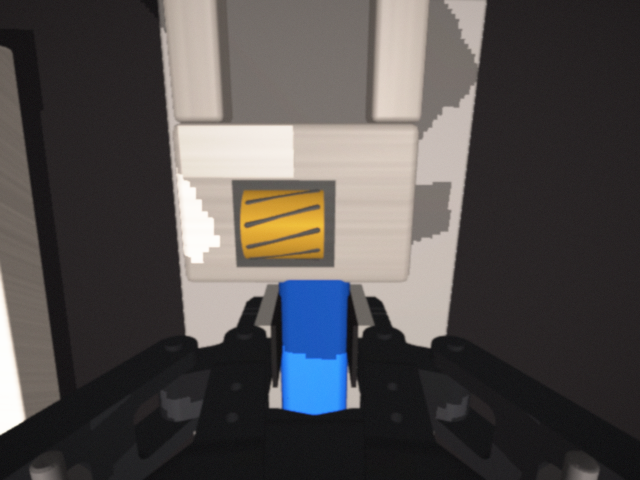

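The wrench is held. The head corners are at (176,124), (418,124), (408,281) and (187,281), and the jaw inner edges are at about u 220 and 372, so the jaw value is about 2.5 mm. Next I compute the wrench pose in the hand.

```bash
python3 - <<'E'
from h import *
s=state();c=capture('wrist');R=np.array(s['tool_rot']);p=np.array(s['position']);z=p[2]-.073+.018
for u,v in((176,124),(418,124),(408,281),(187,281),(220,115),(372,115)):
    q=R.T@(ray(c,u,v,z)-p); print((u,v),(q*1000).round(1))
N=np.array([.5547,.1706])
for ya in(112.6,):
    t=np.radians(ya);X=np.array([np.cos(t),np.sin(t)]);Y=np.array([-X[1],X[0]])
    o=N-.100*X-.0065*Y;print('origin',o,'dW',o-p[:2],'dyaw',ya-183.1)
E
```

```text
(176, 124) [ 70.1 -43.   54.9]
(418, 124) [70.1 33.  54.9]
(408, 281) [17.3 33.4 55. ]
(187, 281) [ 17.3 -44.2  54.9]
(220, 115) [ 72.8 -29.   54.9]
(372, 115) [72.8 18.5 54.9]
origin [0.5991304 0.0807769] dW [ 0.10816148 -0.29433572] dyaw -70.5
```

play_rows:
  commands:
    - [[0,0,-2],[0,0,4],1]
    - [[0,0,-3],[0,0,8],1]
    - [[0,0,-3],[0,0,8],1]
    - [[0,0,0],[0,0,8],1]
    - [[0,0,0],[0,0,8],1]
    - [[0,0,0],[0,0,8],1]
    - [[0,0,0],[0,0,8],1]
    - [[0,0,0],[0,0,8],1]
    - [[0,0,0],[0,0,8],1]
    - [[0,0,0],[0,0,2.5],1]

```text
clock: 26.8
position: [0.4894, 0.3741, 0.2041]
tool_rot: [[-0.381, 0.925, -0.003], [0.925, 0.381, -0.003], [-0.002, -0.004, -1.0]]
contact_force: [0.1, -0.4, -5.6]
width: 0.279
grasp_force: 99.5
```

play_rows:
  commands:
    - [[-2,-0.1,0],[0,0,0],1]
    - [[-3.8,-0.2,0],[0,0,0],1]
    - [[-3.8,-0.2,0],[0,0,0],1]
    - [[-3.8,-0.2,0],[0,0,0],1]
    - [[-3.8,-0.2,0],[0,0,0],1]
    - [[-3.8,-0.2,0],[0,0,0],1]
    - [[-3.8,-0.2,0],[0,0,0],1]
    - [[-3.8,-0.2,0],[0,0,0],1]
    - [[-2.5,-0.2,0],[0,0,0],1]
    - [[0,0,0],[0,0,0],1]

```text
clock: 27.8
position: [0.5947, 0.0742, 0.2043]
tool_rot: [[-0.377, 0.926, -0.003], [0.926, 0.377, -0.005], [-0.003, -0.004, -1.0]]
contact_force: [-0.4, -0.2, -6.1]
width: 0.278
grasp_force: 99.5
```

```bash
cat >> h.py <<'E'
def todest(s,x,y,yaw,z=None):
    p=np.array(s['position']);R=np.array(s['tool_rot']);d=R.T@np.array([x-p[0],y-p[1],(z if z is not None else p[2])-p[2]])
    yw=np.degrees(np.arctan2(R[1][0],R[0][0]));print('tool d cm',(d*100).round(2),'wz',round(-((yaw-yw+180)%360-180),2))
E
python3 - <<'E'
from h import *
s=where();print(s['joints']);todest(s,.5973,.0827,112.6)
c=capture('wrist');save(c,'w5')
E
```

```text
t 27.8 pos [0.5947 0.0742 0.2043] bed [0.0411 0.0092] yaw 112.16 F [-0.4 -0.2 -6.1] w 0.278 g 99.5
[-0.09795255  0.49325801 -0.09505871  1.77293893  0.06359032  0.88178799
  0.16446916]
tool d cm [ 0.69  0.56 -0.  ] wz -0.44
```

View pics/w5.png

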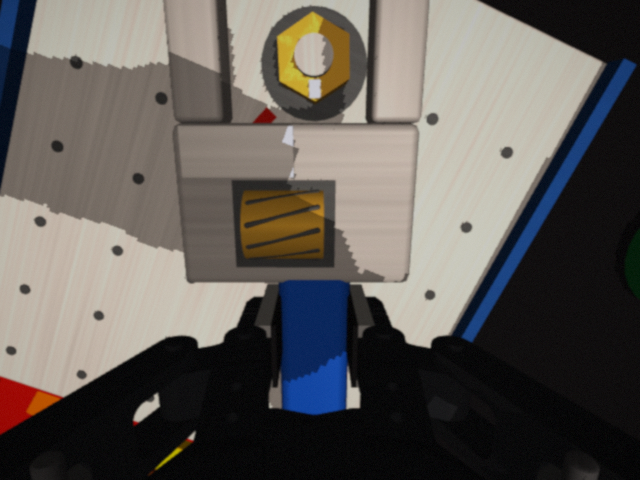

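The view shows the hexagon centre at about (314,56) with the stripe pointing straight toward the handle, so the angle is aligned. Next I measure its offset in the tool frame.

```bash
python3 - <<'E'
from h import *
s=state();c=capture('wrist');R=np.array(s['tool_rot']);p=np.array(s['position'])
for u,v in((314,55),(277,56),(350,56),(314,8),(315,102)): print((u,v),(1000*R.T@(ray(c,u,v,.064)-p)).round(1))
z=p[2]-.0735+.018
for u,v in((221,110),(372,110),(296,223)): print((u,v),(1000*R.T@(ray(c,u,v,z)-p)).round(1))
E
```

```text
(314, 55) [106.1   0.4 140.2]
(277, 56) [105.7 -18.3 140.2]
(350, 56) [105.7  18.6 140.1]
(314, 8) [127.2   0.4 140.2]
(315, 102) [ 83.7   1.  140.2]
(221, 110) [ 74.9 -28.7  55.6]
(372, 110) [74.9 18.5 55.4]
(296, 223) [38.6 -5.7 55.5]
```

play_rows:
  commands:
    - [[0.8,0.6,0],[0,0,-0.3],1]
    - [[0,0,2],[0,0,0],1]
    - [[0,0,2],[0,0,0],1]
    - [[0,0,1.5],[0,0,0],1]
    - [[0,0,0.5],[0,0,0],1]
    - [[0,0,0.5],[0,0,0],1]
    - [[0,0,0.5],[0,0,0],1]
    - [[0,0,0.5],[0,0,0],1]
    - [[0,0,0],[0,0,0],1]
    - [[0,0,0],[0,0,0],1]

```text
clock: 28.9
position: [0.5981, 0.0911, 0.1331]
tool_rot: [[-0.389, 0.921, 0.002], [0.921, 0.389, 0.0], [-0.0, 0.002, -1.0]]
contact_force: [-2.1, -1.3, 3.5]
width: 0.281
grasp_force: 101.0
```

```bash
python3 - <<'E'
from h import *
s=where();print(s['wrist_torque'])
c=capture('wrist');save(c,'w6')
E
```

```text
t 28.9 pos [0.5981 0.0911 0.1331] bed [0.0442 0.0262] yaw 112.91 F [-2.1 -1.3  3.5] w 0.281 g 101.0
[0.32285694 0.74605798 0.13317472]
```

View pics/w6.png

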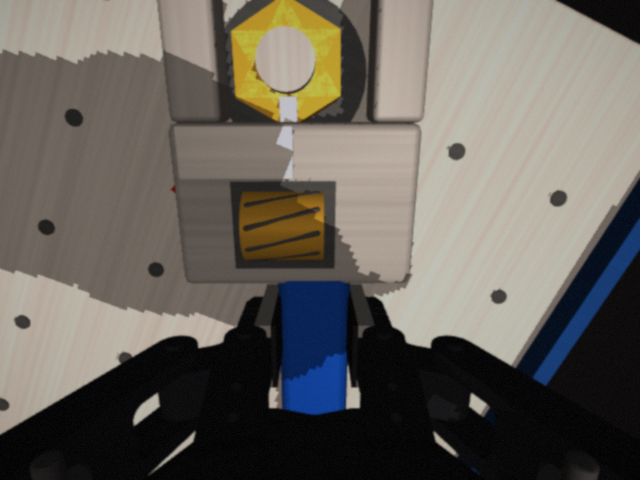

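The wrench is resting on the nut's edge. The nut centre is at (286,60), too close to the throat at v 123, so I back off about 5 mm.

```bash
python3 - <<'E'
from h import *
s=state();c=capture('wrist');R=np.array(s['tool_rot']);p=np.array(s['position'])
for u,v in((286,60),(286,123),(231,60),(342,60)): print((u,v),(1000*R.T@(ray(c,u,v,.064)-p)).round(1))
z=p[2]-.0735+.018
for u,v in((217,60),(374,60),(296,123)): print((u,v),(1000*R.T@(ray(c,u,v,z)-p)).round(1))
E
```

```text
(286, 60) [91.5 -9.  69. ]
(286, 123) [71.3 -9.4 69. ]
(231, 60) [ 91.5 -27.4  68.9]
(342, 60) [91.6  9.8 69. ]
(217, 60) [ 89.2 -28.9  55.4]
(374, 60) [89.2 18.6 55.5]
(296, 123) [71.  -5.3 55.4]
```

play_rows:
  commands:
    - [[0,0,-0.5],[0,0,0],1]
    - [[0,0,-0.5],[0,0,0],1]
    - [[-0.3,0,0],[0,0,0],1]
    - [[-0.3,0,0],[0,0,0],1]
    - [[0,0,0],[0,0,0],1]
    - [[0,0,0],[0,0,0],1]
    - [[0,0,0],[0,0,0],1]
    - [[0,0,0],[0,0,0],1]
    - [[0,0,0],[0,0,0],1]
    - [[0,0,0],[0,0,0],1]

```text
clock: 30.0
position: [0.5993, 0.0856, 0.1414]
tool_rot: [[-0.39, 0.921, -0.0], [0.921, 0.39, 0.0], [0.0, 0.0, -1.0]]
contact_force: [0.8, 0.3, -7.2]
width: 0.277
grasp_force: 99.6
```

```bash
python3 - <<'E'
from h import *
s=where();print(s['wrist_torque'])
c=capture('wrist');save(c,'w7')
R=np.array(s['tool_rot']);p=np.array(s['position'])
m=cv2.inRange(cv2.cvtColor(c['image'],cv2.COLOR_BGR2HSV),(20,120,90),(35,255,255));m[135:]=0
v,u=np.nonzero(m);print(u.min(),u.max(),v.min(),v.max())
for a in((u.min(),55),(u.max(),55),((u.min()+u.max())/2,v.max())): print(a,(1000*R.T@(ray(c,*a,.064)-p)).round(1))
E
```

```text
t 30.0 pos [0.5993 0.0856 0.1414] bed [0.0456 0.0207] yaw 112.94 F [ 0.8  0.3 -7.2] w 0.277 g 99.6
[-0.06346476 -0.03973128 -0.00297279]
238 342 0 113
(np.int64(238), 55) [ 94.6 -26.5  77.4]
(np.int64(342), 55) [94.6 10.3 77.4]
(np.float64(290.0), np.int64(113)) [75.1 -8.4 77.4]
```

play_rows:
  commands:
    - [[-0.15,-0.25,0],[0,0,0],1]
    - [[0,0,0.5],[0,0,0],1]
    - [[0,0,0.5],[0,0,0],1]
    - [[0,0,0.5],[0,0,0],1]
    - [[0,0,0.5],[0,0,0],1]
    - [[0,0,0.3],[0,0,0],1]
    - [[0,0,0.2],[0,0,0],1]
    - [[0,0,0],[0,0,0],1]
    - [[0,0,0],[0,0,0],1]
    - [[0,0,0],[0,0,0],1]

```text
clock: 31.05
position: [0.5979, 0.0832, 0.1166]
tool_rot: [[-0.39, 0.921, 0.001], [0.921, 0.39, 0.0], [-0.0, 0.001, -1.0]]
contact_force: [-0.4, 0.2, -5.6]
width: 0.276
grasp_force: 99.6
```

```bash
python3 - <<'E'
from h import *
s=where();print(s['wrist_torque'])
E
```

```text
t 31.1 pos [0.5979 0.0832 0.1166] bed [0.0441 0.0183] yaw 112.93 F [-0.4  0.2 -5.6] w 0.276 g 99.6
[-0.02890012 -0.03376851 -0.02642276]
```

play_rows:
  commands:
    - [[0,0,0.2],[0,0,0],1]
    - [[0,0,0.1],[0,0,0],1]
    - [[0,-0.2,0],[0,0,0],1]
    - [[0,-0.2,0],[0,0,0],1]
    - [[0,-0.1,0],[0,0,0],1]
    - [[0,0,0],[0,0,0],1]
    - [[0,0,0],[0,0,0],1]
    - [[0,0,0],[0,0,0],1]
    - [[0,0,0],[0,0,0],1]
    - [[0,0,0],[0,0,0],1]

```text
clock: 32.05
position: [0.5935, 0.0813, 0.1136]
tool_rot: [[-0.39, 0.921, 0.001], [0.921, 0.39, 0.0], [-0.0, 0.001, -1.0]]
contact_force: [3.0, 1.8, 0.2]
width: 0.274
grasp_force: 100.3
```

```bash
python3 - <<'E'
from h import *
s=where();print(s['wrist_torque'])
c=capture('wrist');save(c,'w8')
R=np.array(s['tool_rot']);p=np.array(s['position'])
m=cv2.inRange(cv2.cvtColor(c['image'],cv2.COLOR_BGR2HSV),(20,120,90),(35,255,255));m[135:]=0
v,u=np.nonzero(m);print(u.min(),u.max(),v.min(),v.max())
for a in((u.min(),55),(u.max(),55),((u.min()+u.max())/2,v.max())): print(a,(1000*R.T@(ray(c,*a,.064)-p)).round(1))
E
```

```text
t 32.0 pos [0.5935 0.0813 0.1136] bed [0.0398 0.0163] yaw 112.94 F [3.  1.8 0.2] w 0.274 g 100.3
[-0.43434868 -1.09684342  0.42829798]
245 374 0 101
(np.int64(245), 55) [ 89.5 -19.4  49.6]
(np.int64(374), 55) [89.5 17.7 49.6]
(np.float64(309.5), np.int64(101)) [77.  -0.9 49.6]
```

The wrench is flat on the plate with its fixed jaw on the nut. I release it, lift, close the fingers and look at the worm.

play_rows:
  commands:
    - [[0,0,0],[0,0,0],3]
    - [[0,0,0],[0,0,0],4.5]
    - [[0,0,0],[0,0,0],4.5]
    - [[0,0,0],[0,0,0],4.5]
    - [[0,0,-1],[0,0,0],4.5]
    - [[0,0,-2],[0,0,0],4.5]
    - [[0,0,-3],[0,0,0],4.5]
    - [[0,0,-3],[0,0,0],0]
    - [[0,0,0],[0,0,0],0]
    - [[0,0,0],[0,0,0],0]
  squeeze: 40

```text
clock: 33.1
position: [0.5936, 0.0813, 0.2049]
tool_rot: [[-0.389, 0.921, 0.002], [0.921, 0.389, 0.0], [-0.001, 0.002, -1.0]]
contact_force: [-0.5, -0.7, -0.2]
width: 0.018
grasp_force: 0.0
```

```bash
cat >> h.py <<'E'
def look(name,zt=.068):
    s=where();c=capture('wrist');save(c,name);R=np.array(s['tool_rot']);p=np.array(s['position'])
    hsv=cv2.cvtColor(c['image'],cv2.COLOR_BGR2HSV);m=cv2.inRange(hsv,(10,110,50),(35,255,255))
    k,l,st,ce=cv2.connectedComponentsWithStats(cv2.morphologyEx(m,cv2.MORPH_CLOSE,np.ones((9,9))))
    for i in range(1,k):
        if st[i,4]>800:
            x,y,w,h,a=st[i];q=ray(c,x+w/2,y+h/2,.064);print(st[i],'world',q.round(4),'tool mm',(1000*R.T@(q-p)).round(1))
    return s,c
E
python3 - <<'E'
from h import *
look('w9')
E
```

```text
t 33.1 pos [0.5936 0.0813 0.2049] bed [0.0399 0.0163] yaw 112.92 F [-0.5 -0.7 -0.2] w 0.018 g 0.0
[ 275   29   72   85 3256] world [0.5545 0.1717 0.064 ] tool mm [ 98.5  -1.1 140.9]
[ 269  167   50   41 1966] world [0.5689 0.1132 0.064 ] tool mm [ 39.1 -10.6 140.9]
```

View pics/w9.png

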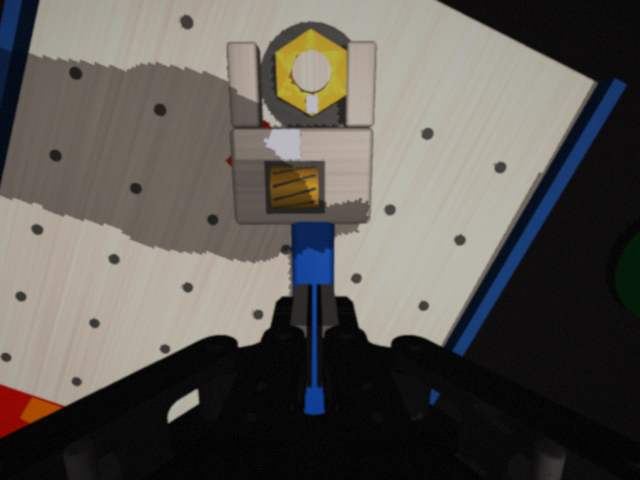

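play_rows:
  commands:
    - [[1.5,-0.5,1],[0,0,0],0]
    - [[1.5,-0.5,2],[0,0,0],0]
    - [[0,0,2],[0,0,0],0]
    - [[0,0,0.8],[0,0,0],0]
    - [[0,0,0.2],[0,0,0],0]
    - [[0,0,0],[0,0,0],0]
    - [[0,0,0],[0,0,0],0]
    - [[0,0,0],[0,0,0],0]
    - [[0,0,0],[0,0,0],0]
    - [[0,0,0],[0,0,0],0]

```text
clock: 34.15
position: [0.5724, 0.105, 0.1439]
tool_rot: [[-0.389, 0.921, 0.001], [0.921, 0.389, 0.0], [-0.0, 0.001, -1.0]]
contact_force: [-0.6, 0.7, -0.2]
width: 0.002
grasp_force: 0.0
```

play_rows:
  commands:
    - [[0,0,0.3],[0,0,0],0]
    - [[0,0,0],[0,0,0],0]
    - [[0,0,0],[0,0,0],0]
    - [[0,0,0],[0,0,0],0]
    - [[0,0,0],[0,0,0],0]
    - [[0,0,0],[0,0,0],0]
    - [[0,0,0],[0,0,0],0]
    - [[0,0,0],[0,0,0],0]
    - [[0,0,0],[0,0,0],0]
    - [[0,0,0],[0,0,0],0]

```text
clock: 35.15
position: [0.5725, 0.105, 0.1406]
tool_rot: [[-0.39, 0.921, 0.001], [0.921, 0.39, 0.0], [-0.0, 0.001, -1.0]]
contact_force: [2.3, -0.3, 2.8]
width: -0.001
grasp_force: 1.7
```

play_rows:
  commands:
    - [[0,0,0.2],[0,0,0],0]
    - [[0,0,0],[0,0,0],0]
    - [[0,0,0],[0,0,0],0]
    - [[0,0,0],[0,0,0],0]
    - [[0,0,0],[0,0,0],0]
    - [[0,0,0],[0,0,0],0]
    - [[0,0,0],[0,0,0],0]
    - [[0,0,0],[0,0,0],0]
    - [[0,0,0],[0,0,0],0]
    - [[0,0,0],[0,0,0],0]

```text
clock: 36.15
position: [0.5727, 0.105, 0.1402]
tool_rot: [[-0.389, 0.921, 0.001], [0.921, 0.389, 0.0], [-0.0, 0.001, -1.0]]
contact_force: [-2.5, -1.3, 16.1]
width: -0.0
grasp_force: 8.0
```

play_rows:
  commands:
    - [[0.3,0,0],[0,0,0],0]
    - [[0.3,0,0],[0,0,0],0]
    - [[0.3,0,0],[0,0,0],0]
    - [[0.3,0,0],[0,0,0],0]
    - [[0.3,0,0],[0,0,0],0]
    - [[0.3,0,0],[0,0,0],0]
    - [[0,0,0],[0,0,0],0]
    - [[0,0,0],[0,0,0],0]
    - [[0,0,0],[0,0,0],0]
    - [[0,0,0],[0,0,0],0]

```text
clock: 37.15
position: [0.5654, 0.122, 0.1398]
tool_rot: [[-0.39, 0.921, 0.001], [0.921, 0.39, 0.0], [-0.0, 0.001, -1.0]]
contact_force: [-1.9, 0.5, 12.9]
width: 0.003
grasp_force: 6.7
```

```bash
python3 - <<'E'
from h import *
s=where();print(s['wrist_torque'])
E
```

```text
t 37.1 pos [0.5654 0.122  0.1398] bed [0.0112 0.0566] yaw 112.94 F [-1.9  0.5 12.9] w 0.003 g 6.7
[-0.10113236  0.35035905 -0.02083186]
```

play_rows:
  commands:
    - [[0,0,-0.5],[0,0,0],0]
    - [[-0.6,0,0],[0,0,0],0]
    - [[-0.6,0,0],[0,0,0],0]
    - [[-0.6,0,0],[0,0,0],0]
    - [[0,0,0],[0,0,0],0]
    - [[0,0,0.3],[0,0,0],0]
    - [[0,0,0.2],[0,0,0],0]
    - [[0,0,0],[0,0,0],0]
    - [[0,0,0],[0,0,0],0]
    - [[0,0,0],[0,0,0],0]

```text
clock: 38.15
position: [0.5725, 0.1045, 0.1401]
tool_rot: [[-0.389, 0.921, 0.001], [0.921, 0.389, -0.001], [-0.001, 0.0, -1.0]]
contact_force: [-4.4, -3.2, 16.0]
width: -0.002
grasp_force: 7.9
```

```bash
python3 - <<'E'
from h import *
c=look('w10')
E
```

```text
t 38.1 pos [0.5725 0.1045 0.1401] bed [0.0185 0.0392] yaw 112.91 F [-4.4 -3.2 16. ] w -0.002 g 7.9
[ 288   72  101  112 5849] world [0.5541 0.1724 0.064 ] tool mm [69.8  9.4 76.1]
[ 280  251   67   47 2521] world [0.568  0.1159 0.064 ] tool mm [12.3  0.2 76.1]
```

View pics/w10.png

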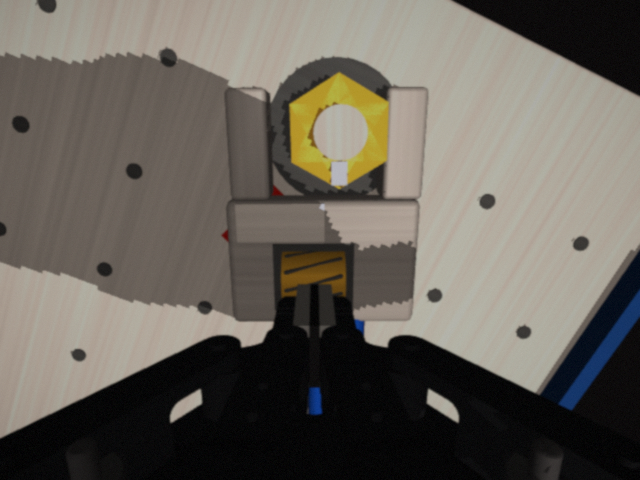

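play_rows:
  commands:
    - [[0.45,0,0],[0,0,0],0]
    - [[0.45,0,0],[0,0,0],0]
    - [[0.45,0,0],[0,0,0],0]
    - [[0.45,0,0],[0,0,0],0]
    - [[0,0,0],[0,0,0],0]
    - [[0,0,-0.6],[0,0,0],0]
    - [[-0.9,0,0],[0,0,0],0]
    - [[-0.9,0,0],[0,0,0],0]
    - [[0,0,0.6],[0,0,0],0]
    - [[0,0,0],[0,0,0],0]

```text
clock: 39.2
position: [0.574, 0.1018, 0.1393]
tool_rot: [[-0.387, 0.922, 0.003], [0.922, 0.387, -0.003], [-0.003, 0.001, -1.0]]
contact_force: [-0.1, -5.1, 11.0]
width: 0.002
grasp_force: 6.2
```

play_rows:
  commands:
    - [[0.45,0,0],[0,0,0],0]
    - [[0.45,0,0],[0,0,0],0]
    - [[0.45,0,0],[0,0,0],0]
    - [[0.45,0,0],[0,0,0],0]
    - [[0,0,0],[0,0,0],0]
    - [[0,0,-0.6],[0,0,0],0]
    - [[-0.9,0,0],[0,0,0],0]
    - [[-0.9,0,0],[0,0,0],0]
    - [[0,0,0.6],[0,0,0],0]
    - [[0,0,0],[0,0,0],0]

```text
clock: 40.2
position: [0.5741, 0.1015, 0.1392]
tool_rot: [[-0.386, 0.922, 0.003], [0.922, 0.386, -0.003], [-0.004, 0.001, -1.0]]
contact_force: [0.2, -6.3, 9.8]
width: -0.001
grasp_force: 5.9
```

play_rows:
  commands:
    - [[0.45,0,0],[0,0,0],0]
    - [[0.45,0,0],[0,0,0],0]
    - [[0.45,0,0],[0,0,0],0]
    - [[0.45,0,0],[0,0,0],0]
    - [[0,0,0],[0,0,0],0]
    - [[0,0,-0.6],[0,0,0],0]
    - [[-0.9,0,0],[0,0,0],0]
    - [[-0.9,0,0],[0,0,0],0]
    - [[0,0,0.6],[0,0,0],0]
    - [[0,0,0],[0,0,0],0]

```text
clock: 41.2
position: [0.574, 0.1014, 0.1391]
tool_rot: [[-0.386, 0.922, 0.003], [0.922, 0.386, -0.003], [-0.004, 0.001, -1.0]]
contact_force: [0.1, -6.4, 10.5]
width: -0.0
grasp_force: 6.0
```

```bash
python3 - <<'E'
from h import *
s,c=look('w11')
for n in('w10','w11'):
    im=cv2.imread(f'pics/{n}.png'); g=cv2.cvtColor(im,cv2.COLOR_BGR2GRAY)
    for v in(110,150,160):
        print(n,v,np.round(g[v,220:300:4]).tolist())
E
```

```text
t 41.2 pos [0.574  0.1014 0.1391] bed [0.0201 0.0362] yaw 112.73 F [ 0.1 -6.4 10.5] w -0.0 g 6.0
[ 287   60  102  115 6083] world [0.5543 0.1724 0.064 ] tool mm [73.4  9.1 74.9]
[ 279  243   68   54 3049] world [0.5686 0.1147 0.064 ] tool mm [14.6  0.  75.1]
w10 110 [100, 97, 74, 84, 91, 88, 92, 93, 96, 98, 100, 75, 47, 67, 65, 67, 56, 54, 150, 159]
w10 150 [98, 98, 73, 78, 87, 88, 89, 90, 93, 92, 92, 85, 41, 55, 67, 67, 66, 37, 142, 146]
w10 160 [97, 100, 78, 80, 87, 88, 87, 91, 90, 91, 91, 85, 47, 45, 67, 68, 68, 66, 138, 148]
w11 110 [101, 93, 96, 92, 74, 82, 90, 91, 91, 96, 97, 97, 136, 142, 50, 53, 39, 109, 145, 148]
w11 150 [99, 98, 94, 97, 72, 81, 85, 89, 91, 89, 89, 90, 92, 85, 60, 60, 66, 69, 161, 162]
w11 160 [101, 94, 96, 96, 82, 77, 87, 91, 89, 89, 90, 89, 89, 120, 86, 56, 64, 65, 65, 67]
```

play_rows:
  commands:
    - [[0.55,0,0],[0,0,0],0]
    - [[0.55,0,0],[0,0,0],0]
    - [[0.6,0,0],[0,0,0],0]
    - [[0.6,0,0],[0,0,0],0]
    - [[0,0,-0.6],[0,0,0],0]
    - [[-1.0,0,0],[0,0,0],0]
    - [[-1.0,0,0],[0,0,0],0]
    - [[0,0,0],[0,0,0],0]
    - [[0,0,0.65],[0,0,0],0]
    - [[0,0,0],[0,0,0],0]

```text
clock: 42.25
position: [0.5722, 0.1063, 0.1402]
tool_rot: [[-0.388, 0.922, 0.002], [0.922, 0.388, -0.001], [-0.002, 0.001, -1.0]]
contact_force: [-5.0, -5.4, 20.8]
width: -0.001
grasp_force: 10.6
```

play_rows:
  commands:
    - [[0.5,0,0],[0,0,0],0]
    - [[0.5,0,0],[0,0,0],0]
    - [[0.5,0,0],[0,0,0],0]
    - [[0.5,0,0],[0,0,0],0]
    - [[0,0,-0.6],[0,0,0],0]
    - [[-1.0,0,0],[0,0,0],0]
    - [[-1.0,0,0],[0,0,0],0]
    - [[0,0,0],[0,0,0],0]
    - [[0,0,0.6],[0,0,0],0]
    - [[0,0,0],[0,0,0],0]

```text
clock: 43.25
position: [0.5721, 0.1063, 0.1402]
tool_rot: [[-0.388, 0.922, 0.002], [0.922, 0.388, -0.001], [-0.002, 0.001, -1.0]]
contact_force: [-5.6, -5.4, 21.2]
width: -0.001
grasp_force: 10.5
```

play_rows:
  commands:
    - [[0.5,0,0],[0,0,0],0]
    - [[0.5,0,0],[0,0,0],0]
    - [[0.5,0,0],[0,0,0],0]
    - [[0.5,0,0],[0,0,0],0]
    - [[0,0,-0.6],[0,0,0],0]
    - [[-1.0,0,0],[0,0,0],0]
    - [[-1.0,0,0],[0,0,0],0]
    - [[0,0,0],[0,0,0],0]
    - [[0,0,0.6],[0,0,0],0]
    - [[0,0,0],[0,0,0],0]

```text
clock: 44.25
position: [0.5721, 0.1063, 0.1402]
tool_rot: [[-0.388, 0.922, 0.002], [0.922, 0.388, -0.001], [-0.002, 0.001, -1.0]]
contact_force: [-4.8, -5.2, 21.5]
width: 0.0
grasp_force: 10.5
```

```bash
cat >> h.py <<'E'
def jawgap(s,c):
    # jaw inner edge: scan rows through the nut middle, print tool-y of nut left flat & jaw edge at jaw top (z=.058)
    R=np.array(s['tool_rot']);p=np.array(s['position'])
    g=cv2.GaussianBlur(cv2.cvtColor(c['image'],cv2.COLOR_BGR2GRAY),(3,3),0).astype(int)
    u0,v0=proj(c,[.5547,.1715,.058]); v0=int(v0)
    for v in(v0,v0+15):
        r=g[v]; d=[u for u in range(int(u0)-90,int(u0)-30) if abs(r[u+2]-r[u-2])>18]
        print(v,[(u,int(r[u+2]-r[u-2]),(1000*R.T@(ray(c,u,v,.058)-p))[1].round(1)) for u in d])
E
python3 - <<'E'
from h import *
s,c=look('w12');jawgap(s,c)
E
```

```text
t 44.2 pos [0.5721 0.1063 0.1402] bed [0.0181 0.041 ] yaw 112.84 F [-4.8 -5.2 21.5] w 0.0 g 10.5
[ 287   77  100  112 5791] world [0.5541 0.1723 0.064 ] tool mm [68.   8.9 76.1]
[ 279  255   67   44 2268] world [0.5677 0.1164 0.064 ] tool mm [11.1 -0.2 76.2]
135 [(246, -26, np.float64(-25.8)), (275, 25, np.float64(-14.6)), (276, 43, np.float64(-14.2)), (277, 56, np.float64(-13.8)), (278, 56, np.float64(-13.5)), (279, 44, np.float64(-13.1)), (280, 24, np.float64(-12.7)), (283, -43, np.float64(-11.5)), (284, -71, np.float64(-11.1)), (285, -86, np.float64(-10.8)), (286, -69, np.float64(-10.4)), (288, 41, np.float64(-9.6)), (289, 74, np.float64(-9.2)), (290, 71, np.float64(-8.8)), (291, 40, np.float64(-8.4))]
150 [(246, -25, np.float64(-26.1)), (247, -24, np.float64(-25.7)), (269, 32, np.float64(-17.1)), (270, 45, np.float64(-16.7)), (271, 41, np.float64(-16.3)), (272, 21, np.float64(-15.9)), (276, 30, np.float64(-14.4)), (277, 45, np.float64(-14.0)), (278, 41, np.float64(-13.6)), (279, 24, np.float64(-13.2)), (282, -21, np.float64(-12.0)), (283, -36, np.float64(-11.7)), (284, -59, np.float64(-11.3)), (285, -80, np.float64(-10.9)), (286, -83, np.float64(-10.5)), (287, -49, np.float64(-10.1)), (289, 60, np.float64(-9.3)), (290, 80, np.float64(-8.9)), (291, 64, np.float64(-8.5)), (292, 32, np.float64(-8.2))]
```

play_rows:
  commands:
    - [[0.5,0,0],[0,0,0],0]
    - [[0.5,0,0],[0,0,0],0]
    - [[0.5,0,0],[0,0,0],0]
    - [[0.5,0,0],[0,0,0],0]
    - [[0,0,-0.6],[0,0,0],0]
    - [[-1.0,0,0],[0,0,0],0]
    - [[-1.0,0,0],[0,0,0],0]
    - [[0,0,0],[0,0,0],0]
    - [[0,0,0.6],[0,0,0],0]
    - [[0,0,0],[0,0,0],0]

```text
clock: 45.3
position: [0.5721, 0.1062, 0.1402]
tool_rot: [[-0.388, 0.922, 0.002], [0.922, 0.388, -0.001], [-0.002, 0.001, -1.0]]
contact_force: [-6.1, -4.0, 20.1]
width: -0.0
grasp_force: 10.5
```

play_rows:
  commands:
    - [[0.5,0,0],[0,0,0],0]
    - [[0.5,0,0],[0,0,0],0]
    - [[0.5,0,0],[0,0,0],0]
    - [[0.5,0,0],[0,0,0],0]
    - [[0,0,-0.6],[0,0,0],0]
    - [[-1.0,0,0],[0,0,0],0]
    - [[-1.0,0,0],[0,0,0],0]
    - [[0,0,0],[0,0,0],0]
    - [[0,0,0.6],[0,0,0],0]
    - [[0,0,0],[0,0,0],0]

```text
clock: 46.3
position: [0.5722, 0.106, 0.1402]
tool_rot: [[-0.388, 0.922, 0.002], [0.922, 0.388, -0.002], [-0.002, 0.001, -1.0]]
contact_force: [-4.3, -4.9, 22.3]
width: 0.001
grasp_force: 10.5
```

```bash
python3 - <<'E'
from h import *
s,c=look('w13');jawgap(s,c)
E
```

```text
t 46.3 pos [0.5722 0.106  0.1402] bed [0.0182 0.0408] yaw 112.83 F [-4.3 -4.9 22.3] w 0.001 g 10.5
[ 288   77   99  111 5758] world [0.5542 0.1723 0.064 ] tool mm [68.2  9.1 76.1]
[ 279  255   67   44 2338] world [0.5678 0.1162 0.064 ] tool mm [11.2 -0.2 76.2]
135 [(249, -25, np.float64(-24.6)), (250, -25, np.float64(-24.2)), (275, 23, np.float64(-14.6)), (276, 31, np.float64(-14.2)), (277, 35, np.float64(-13.8)), (278, 36, np.float64(-13.5)), (279, 36, np.float64(-13.1)), (280, 33, np.float64(-12.7)), (281, 29, np.float64(-12.3)), (282, 24, np.float64(-11.9)), (285, -25, np.float64(-10.8)), (286, -44, np.float64(-10.4)), (287, -42, np.float64(-10.0)), (288, -22, np.float64(-9.6)), (290, 21, np.float64(-8.8)), (291, 20, np.float64(-8.4))]
150 [(249, -20, np.float64(-24.9)), (250, -30, np.float64(-24.5)), (251, -28, np.float64(-24.1)), (269, 39, np.float64(-17.1)), (270, 53, np.float64(-16.7)), (271, 50, np.float64(-16.3)), (272, 29, np.float64(-15.9)), (276, 21, np.float64(-14.4)), (277, 32, np.float64(-14.0)), (278, 31, np.float64(-13.6)), (285, -23, np.float64(-10.9)), (286, -45, np.float64(-10.5)), (287, -52, np.float64(-10.1)), (288, -34, np.float64(-9.7)), (290, 22, np.float64(-8.9)), (291, 30, np.float64(-8.5))]
```

View pics/w13.png

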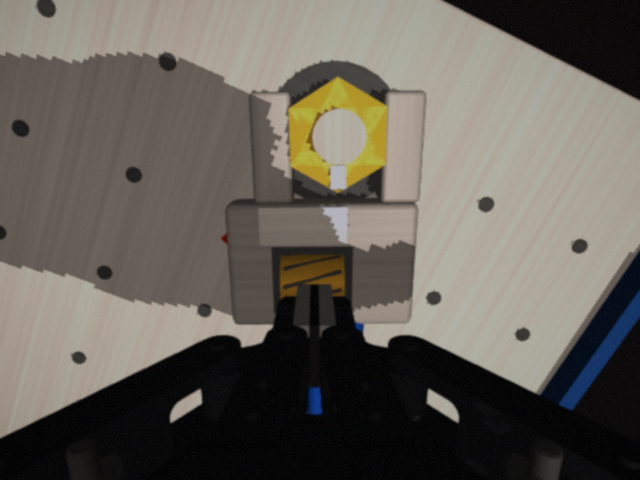

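The moving jaw's inner edge is now at u≈288, against the nut's left flat. A few more strokes should show whether it has stopped.

play_rows:
  commands:
    - [[0.5,0,0],[0,0,0],0]
    - [[0.5,0,0],[0,0,0],0]
    - [[0.5,0,0],[0,0,0],0]
    - [[0.5,0,0],[0,0,0],0]
    - [[0,0,-0.6],[0,0,0],0]
    - [[-1.0,0,0],[0,0,0],0]
    - [[-1.0,0,0],[0,0,0],0]
    - [[0,0,0],[0,0,0],0]
    - [[0,0,0.6],[0,0,0],0]
    - [[0,0,0],[0,0,0],0]

```text
clock: 47.35
position: [0.572, 0.1062, 0.1402]
tool_rot: [[-0.388, 0.922, 0.001], [0.922, 0.388, -0.002], [-0.002, 0.001, -1.0]]
contact_force: [-6.2, -5.0, 20.6]
width: 0.001
grasp_force: 10.8
```

play_rows:
  commands:
    - [[0.5,0,0],[0,0,0],0]
    - [[0.5,0,0],[0,0,0],0]
    - [[0.5,0,0],[0,0,0],0]
    - [[0.5,0,0],[0,0,0],0]
    - [[0,0,-0.6],[0,0,0],0]
    - [[-1.0,0,0],[0,0,0],0]
    - [[-1.0,0,0],[0,0,0],0]
    - [[0,0,0],[0,0,0],0]
    - [[0,0,0.6],[0,0,0],0]
    - [[0,0,0],[0,0,0],0]

```text
clock: 48.35
position: [0.572, 0.1062, 0.1402]
tool_rot: [[-0.388, 0.922, 0.001], [0.922, 0.388, -0.002], [-0.002, 0.001, -1.0]]
contact_force: [-4.7, -5.7, 20.1]
width: 0.001
grasp_force: 10.9
```

```bash
python3 - <<'E'
from h import *
s,c=look('w14');jawgap(s,c)
E
```

```text
t 48.4 pos [0.572  0.1062 0.1402] bed [0.018 0.041] yaw 112.85 F [-4.7 -5.7 20.1] w 0.001 g 10.9
[ 288   77   99  112 5755] world [0.5542 0.1723 0.064 ] tool mm [68.   9.1 76.1]
[ 279  255   67   44 2313] world [0.5676 0.1163 0.064 ] tool mm [11.2 -0.2 76.2]
135 [(249, -24, np.float64(-24.6)), (250, -25, np.float64(-24.2)), (275, 26, np.float64(-14.6)), (276, 43, np.float64(-14.2)), (277, 53, np.float64(-13.8)), (278, 51, np.float64(-13.4)), (279, 39, np.float64(-13.0)), (280, 26, np.float64(-12.7)), (285, -20, np.float64(-10.7)), (286, -39, np.float64(-10.3)), (287, -42, np.float64(-10.0)), (288, -27, np.float64(-9.6))]
150 [(250, -27, np.float64(-24.5)), (251, -26, np.float64(-24.1)), (269, 33, np.float64(-17.1)), (270, 45, np.float64(-16.7)), (271, 41, np.float64(-16.3)), (272, 22, np.float64(-15.9)), (276, 28, np.float64(-14.3)), (277, 44, np.float64(-14.0)), (278, 44, np.float64(-13.6)), (279, 28, np.float64(-13.2)), (286, -41, np.float64(-10.5)), (287, -53, np.float64(-10.1)), (288, -40, np.float64(-9.7)), (291, 30, np.float64(-8.5)), (292, 21, np.float64(-8.1))]
```

play_rows:
  commands:
    - [[0.5,0,0],[0,0,0],0]
    - [[0.5,0,0],[0,0,0],0]
    - [[0.5,0,0],[0,0,0],0]
    - [[0.5,0,0],[0,0,0],0]
    - [[0,0,-0.6],[0,0,0],0]
    - [[-1.0,0,0],[0,0,0],0]
    - [[-1.0,0,0],[0,0,0],0]
    - [[0,0,0],[0,0,0],0]
    - [[0,0,0.6],[0,0,0],0]
    - [[0,0,0],[0,0,0],0]

```text
clock: 49.4
position: [0.572, 0.1062, 0.1402]
tool_rot: [[-0.388, 0.922, 0.001], [0.922, 0.388, -0.002], [-0.002, 0.001, -1.0]]
contact_force: [-6.2, -5.5, 21.8]
width: 0.001
grasp_force: 10.9
```

```bash
python3 - <<'E'
from h import *
s,c=look('w15');jawgap(s,c)
E
```

```text
t 49.4 pos [0.572  0.1062 0.1402] bed [0.018 0.041] yaw 112.84 F [-6.2 -5.5 21.8] w 0.001 g 10.9
[ 288   77  100  112 5760] world [0.5543 0.1724 0.064 ] tool mm [68.   9.3 76.1]
[ 279  255   67   44 2309] world [0.5676 0.1163 0.064 ] tool mm [11.2 -0.2 76.2]
135 [(249, -26, np.float64(-24.6)), (250, -25, np.float64(-24.2)), (275, 25, np.float64(-14.6)), (276, 42, np.float64(-14.2)), (277, 52, np.float64(-13.8)), (278, 52, np.float64(-13.4)), (279, 41, np.float64(-13.0)), (280, 27, np.float64(-12.7)), (281, 19, np.float64(-12.3)), (285, -20, np.float64(-10.7)), (286, -38, np.float64(-10.3)), (287, -42, np.float64(-10.0)), (288, -27, np.float64(-9.6))]
150 [(250, -26, np.float64(-24.5)), (251, -27, np.float64(-24.1)), (269, 32, np.float64(-17.1)), (270, 46, np.float64(-16.7)), (271, 42, np.float64(-16.3)), (272, 22, np.float64(-15.9)), (276, 28, np.float64(-14.3)), (277, 44, np.float64(-14.0)), (278, 42, np.float64(-13.6)), (279, 26, np.float64(-13.2)), (286, -40, np.float64(-10.5)), (287, -53, np.float64(-10.1)), (288, -41, np.float64(-9.7)), (291, 31, np.float64(-8.5)), (292, 23, np.float64(-8.1))]
```

The jaw has stopped moving, so it is snug. Next I go back to the handle and grip it.

play_rows:
  commands:
    - [[0,0,-1],[0,0,0],0]
    - [[0,0,-2],[0,0,0],2]
    - [[0,0,-2],[0,0,0],5]
    - [[-1.5,0.5,0],[0,0,0],5]
    - [[-1.6,0.5,0],[0,0,0],5]
    - [[0,0,0],[0,0,0],5]
    - [[0,0,0],[0,0,0],5]
    - [[0,0,0],[0,0,0],5]
    - [[0,0,0],[0,0,0],5]
    - [[0,0,0],[0,0,0],5]

```text
clock: 50.45
position: [0.5919, 0.0837, 0.1876]
tool_rot: [[-0.39, 0.921, -0.001], [0.921, 0.39, 0.0], [0.0, -0.001, -1.0]]
contact_force: [-0.4, -0.3, 0.3]
width: 0.586
grasp_force: 0.0
```

```bash
python3 - <<'E'
from h import *
s,c=look('w16')
hsv=cv2.cvtColor(c['image'],cv2.COLOR_BGR2HSV);m=cv2.inRange(hsv,(100,120,40),(125,255,255))
m[:, :250]=0;m[:,380:]=0;m[360:]=0;m[:200]=0
w=np.array([ray(c,u,v,.058)[:2] for v,u in np.argwhere(m>0)],np.float32)
R=np.array(s['tool_rot']);p=np.array(s['position'])
t=np.array([(R.T@(np.r_[q,.058]-p))[:2] for q in w]);print(len(t),'handle tool y mean',t[:,1].mean(),'slope deg',np.degrees(np.arctan(np.polyfit(t[:,0],t[:,1],1)[0])), t.min(0),t.max(0))
todest(s,.5935,.0813,112.9,.1135)
E
```

```text
t 50.5 pos [0.5919 0.0837 0.1876] bed [0.0381 0.0186] yaw 112.98 F [-0.4 -0.3  0.3] w 0.586 g 0.0
[ 274   26   78   92 3779] world [0.5543 0.1719 0.064 ] tool mm [ 95.8  -0.  123.6]
[ 268  175   53   44 2265] world [0.5687 0.1136 0.064 ] tool mm [ 36.6  -9.6 123.6]
5424 handle tool y mean 0.0005860006232164547 slope deg -0.26899742109723923 [-0.06154434 -0.01177587] [0.01542114 0.01294742]
tool d cm [-0.29  0.06  7.41] wz 0.08
```

play_rows:
  commands:
    - [[-0.2,0.05,2],[0,0,0],5]
    - [[0,0,2.5],[0,0,0],5]
    - [[0,0,2],[0,0,0],4.5]
    - [[0,0,0.6],[0,0,0],4]
    - [[0,0,0.2],[0,0,0],3.5]
    - [[0,0,0],[0,0,0],2]
    - [[0,0,0],[0,0,0],1]
    - [[0,0,0],[0,0,0],1]
    - [[0,0,0],[0,0,0],1]
    - [[0,0,0],[0,0,0],1]
  squeeze: 100

```text
clock: 51.5
position: [0.5933, 0.0815, 0.1155]
tool_rot: [[-0.39, 0.921, -0.0], [0.921, 0.39, -0.0], [0.0, -0.0, -1.0]]
contact_force: [-5.4, -0.1, 4.5]
width: 0.276
grasp_force: 99.9
```

```bash
python3 - <<'E'
from h import *
s=where();print(s['wrist_torque'],s['joints'])
E
```

```text
t 51.5 pos [0.5933 0.0815 0.1155] bed [0.0396 0.0165] yaw 112.94 F [-5.4 -0.1  4.5] w 0.276 g 99.9
[-0.05264595  0.91202841  0.24629668] [-0.11250876  0.61756732 -0.09036232  1.81481244  0.0799598   0.7129681
  0.15366448]
```

play_rows:
  commands:
    - [[0.02,-0.34,0],[0,0,2],1]
    - [[0.02,-0.68,0],[0,0,4],1]
    - [[0.02,-0.68,0],[0,0,4],1]
    - [[0.02,-0.68,0],[0,0,4],1]
    - [[0.02,-0.68,0],[0,0,4],1]
    - [[0,0,0],[0,0,0],1]
    - [[0,0,0],[0,0,0],1]
    - [[0,0,0],[0,0,0],1]
    - [[0,0,0],[0,0,0],1]
    - [[0,0,0],[0,0,0],1]

```text
clock: 52.5
position: [0.5637, 0.074, 0.1155]
tool_rot: [[-0.086, 0.996, -0.001], [0.996, 0.086, 0.0], [0.0, -0.001, -1.0]]
contact_force: [-4.9, -0.5, 7.9]
width: 0.279
grasp_force: 100.3
```

```bash
python3 - <<'E'
from h import *
s=look('w17')[0];print(s['wrist_torque'])
E
```

```text
t 52.5 pos [0.5637 0.074  0.1155] bed [0.0101 0.0086] yaw 94.91 F [-4.9 -0.5  7.9] w 0.279 g 100.3
[ 247    0  128  108 6609] world [0.5554 0.1638 0.064 ] tool mm [90.2 -0.6 51.5]
[ 240  190   83   67 5439] world [0.55   0.1124 0.064 ] tool mm [ 39.5 -10.3  51.5]
[-0.13860601  1.06265394  0.13040368]
```

play_rows:
  commands:
    - [[0.02,-0.34,0],[0,0,2],1]
    - [[0.02,-0.68,0],[0,0,4],1]
    - [[0.02,-0.68,0],[0,0,4],1]
    - [[0.02,-0.68,0],[0,0,4],1]
    - [[0.02,-0.68,0],[0,0,4],1]
    - [[0.02,-0.68,0],[0,0,4],1]
    - [[0.01,-0.34,0],[0,0,2],1]
    - [[0,0,0],[0,0,0],1]
    - [[0,0,0],[0,0,0],1]
    - [[0,0,0],[0,0,0],1]

```text
clock: 53.55
position: [0.524, 0.0786, 0.1155]
tool_rot: [[0.327, 0.945, 0.001], [0.945, -0.327, -0.0], [-0.0, 0.001, -1.0]]
contact_force: [-3.4, -2.8, 7.3]
width: 0.277
grasp_force: 100.3
```

play_rows:
  commands:
    - [[0,-0.17,0],[0,0,1],1]
    - [[0,-0.17,0],[0,0,1],1]
    - [[0,-0.17,0],[0,0,1],1]
    - [[0,0,0],[0,0,0],1]
    - [[0,0,0],[0,0,0],1]
    - [[0,0,0],[0,0,0],1]
    - [[0,0,0],[0,0,0],1]
    - [[0,0,0],[0,0,0],1]
    - [[0,0,0],[0,0,0],1]
    - [[0,0,0],[0,0,0],1]

```text
clock: 54.55
position: [0.5196, 0.0801, 0.1154]
tool_rot: [[0.376, 0.927, 0.002], [0.927, -0.376, -0.001], [-0.0, 0.002, -1.0]]
contact_force: [-1.6, -2.5, 6.3]
width: 0.277
grasp_force: 100.3
```

```bash
python3 - <<'E'
from h import *
s=look('w18')[0];print(s['wrist_torque'])
E
```

```text
t 54.5 pos [0.5196 0.0801 0.1154] bed [-0.0341  0.0142] yaw 67.94 F [-1.6 -2.5  6.3] w 0.277 g 100.3
[ 244    0  128  109 6551] world [0.552  0.1643 0.064 ] tool mm [90.2 -1.6 51.4]
[ 239  190   84   68 5429] world [0.5246 0.1207 0.064 ] tool mm [ 39.5 -10.7  51.4]
[-0.66367779  0.41657036  0.90401819]
```

play_rows:
  commands:
    - [[0,-0.17,0],[0,0,1],1]
    - [[0,-0.17,0],[0,0,1],1]
    - [[0,0,0],[0,0,0],1]
    - [[0,0,0],[0,0,0],1]
    - [[0,0,0],[0,0,0],1]
    - [[0,0,0],[0,0,0],1]
    - [[0,0,0],[0,0,0],1]
    - [[0,0,0],[0,0,0],1]
    - [[0,0,0],[0,0,0],1]
    - [[0,0,0],[0,0,0],1]

```text
clock: 55.6
position: [0.5165, 0.0814, 0.1154]
tool_rot: [[0.408, 0.913, 0.002], [0.913, -0.408, -0.001], [-0.0, 0.002, -1.0]]
contact_force: [-2.7, -3.0, 7.0]
width: 0.277
grasp_force: 100.3
```

```bash
python3 - <<'E'
from h import *
s=look('w19')[0];print(s['wrist_torque'])
E
```

```text
t 55.6 pos [0.5165 0.0814 0.1154] bed [-0.0372  0.0155] yaw 65.94 F [-2.7 -3.   7. ] w 0.277 g 100.3
[ 244    0  128  108 6551] world [0.5519 0.1646 0.064 ] tool mm [90.3 -1.7 51.4]
[ 239  190   84   68 5437] world [0.5229 0.1218 0.064 ] tool mm [ 39.5 -10.7  51.4]
[-0.64215335  0.40509948  0.8739006 ]
```

play_rows:
  commands:
    - [[0,-0.17,0],[0,0,1],1]
    - [[0,-0.17,0],[0,0,1],1]
    - [[0,0,0],[0,0,0],1]
    - [[0,0,0],[0,0,0],1]
    - [[0,0,0],[0,0,0],1]
    - [[0,0,0],[0,0,0],1]
    - [[0,0,0],[0,0,0],1]
    - [[0,0,0],[0,0,0],1]
    - [[0,0,0],[0,0,0],1]
    - [[0,0,0],[0,0,0],1]

```text
clock: 56.65
position: [0.5141, 0.0827, 0.1155]
tool_rot: [[0.439, 0.899, 0.003], [0.899, -0.439, -0.001], [0.0, 0.003, -1.0]]
contact_force: [1.5, -4.6, 4.0]
width: 0.273
grasp_force: 100.6
```

```bash
python3 - <<'E'
from h import *
s=look('w20')[0];print(s['wrist_torque'])
E
```

```text
t 56.6 pos [0.5141 0.0827 0.1155] bed [-0.0396  0.0167] yaw 63.98 F [ 1.5 -4.6  4. ] w 0.273 g 100.6
[ 241    0  129  107 6551] world [0.5518 0.165  0.064 ] tool mm [90.5 -2.4 51.5]
[ 238  190   84   68 5462] world [0.5216 0.1229 0.064 ] tool mm [ 39.4 -11.   51.4]
[-1.03252733 -0.14295625  1.44858322]
```

play_rows:
  commands:
    - [[0,-0.17,0],[0,0,1],1]
    - [[0,-0.17,0],[0,0,1],1]
    - [[0,0,0],[0,0,0],1]
    - [[0,0,0],[0,0,0],1]
    - [[0,0,0],[0,0,0],1]
    - [[0,0,0],[0,0,0],1]
    - [[0,0,0],[0,0,0],1]
    - [[0,0,0],[0,0,0],1]
    - [[0,0,0],[0,0,0],1]
    - [[0,0,0],[0,0,0],1]

```text
clock: 57.7
position: [0.5114, 0.0846, 0.1155]
tool_rot: [[0.47, 0.883, 0.004], [0.883, -0.47, -0.001], [0.001, 0.004, -1.0]]
contact_force: [2.1, -5.1, 2.9]
width: 0.278
grasp_force: 100.3
```

```bash
python3 - <<'E'
from h import *
s,c=look('w21');print(s['wrist_torque'])
R=s['tool_rot'];im=c['image']
# nut flats: contour of yellow region -> right/left edges slope
m=cv2.inRange(cv2.cvtColor(im,cv2.COLOR_BGR2HSV),(20,120,90),(35,255,255));m[125:]=0
v,u=np.nonzero(m);e=[(u[v==r].min(),u[v==r].max()) for r in range(15,70,5)];print(e)
for name in('top',):
    c=capture(name);save(c,'f_top')
E
```

```text
t 57.7 pos [0.5114 0.0846 0.1155] bed [-0.0423  0.0186] yaw 61.97 F [ 2.1 -5.1  2.9] w 0.278 g 100.3
[ 239    0  131  111 6700] world [0.5515 0.1652 0.064 ] tool mm [90.  -2.7 51.6]
[ 238  190   84   68 5458] world [0.5204 0.1246 0.064 ] tool mm [ 39.5 -11.1  51.5]
[-0.86510046 -0.46639762  1.42257218]
[(np.int64(241), np.int64(367)), (np.int64(241), np.int64(367)), (np.int64(242), np.int64(367)), (np.int64(243), np.int64(368)), (np.int64(243), np.int64(368)), (np.int64(244), np.int64(368)), (np.int64(245), np.int64(368)), (np.int64(245), np.int64(368)), (np.int64(246), np.int64(369)), (np.int64(246), np.int64(369)), (np.int64(247), np.int64(367))]
```

```bash
python3 - <<'E'
import cv2,numpy as np
for n in('w17','w18','w19','w20','w21'):
    im=cv2.imread(f'pics/{n}.png');m=cv2.inRange(cv2.cvtColor(im,cv2.COLOR_BGR2HSV),(20,120,90),(35,255,255));m[125:]=0
    v,u=np.nonzero(m);e=np.array([(u[v==r].min(),u[v==r].max()) for r in range(15,70,5)])
    print(n,[round(float(np.degrees(np.arctan(np.polyfit(np.arange(15,70,5),e[:,i],1)[0]))),1) for i in(0,1)])
a=cv2.imread('pics/w21.png')[0:300,150:470];b=cv2.imread('pics/w17.png')[0:300,150:470];cv2.imwrite('pics/cmp.png',np.hstack([b,a]))
E
```

```text
w17 [3.7, -1.5]
w18 [4.0, -1.8]
w19 [3.3, -1.0]
w20 [5.7, -0.5]
w21 [7.0, 1.5]
```

View pics/cmp.png

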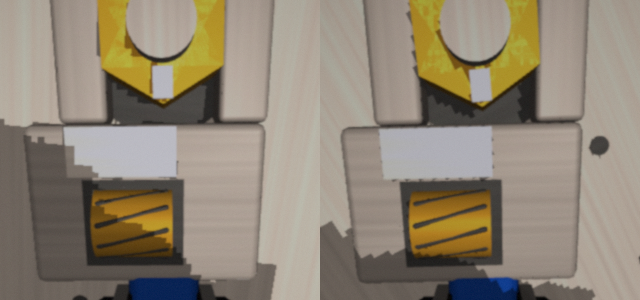

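The nut has stopped turning while the tool went on a few degrees, with torque at 1.4 N·m, so it is at its stop (tool yaw ≈65.4°). I relax the elastic overshoot, then lift slowly.

play_rows:
  commands:
    - [[0,0.17,0],[0,0,-1],1]
    - [[0,0.17,0],[0,0,-1],1]
    - [[0,0.08,0],[0,0,-0.5],1]
    - [[0,0,0],[0,0,0],1]
    - [[0,0,0],[0,0,0],1]
    - [[0,0,0],[0,0,0],1]
    - [[0,0,0],[0,0,0],1]
    - [[0,0,0],[0,0,0],1]
    - [[0,0,0],[0,0,0],1]
    - [[0,0,0],[0,0,0],1]

```text
clock: 58.8
position: [0.5129, 0.0837, 0.1154]
tool_rot: [[0.436, 0.9, -0.001], [0.9, -0.436, 0.002], [0.001, -0.002, -1.0]]
contact_force: [-4.4, -0.7, 10.6]
width: 0.276
grasp_force: 100.5
```

```bash
python3 - <<'E'
from h import *
s,c=look('w22');print(s['wrist_torque'])
m=cv2.inRange(cv2.cvtColor(c['image'],cv2.COLOR_BGR2HSV),(20,120,90),(35,255,255));m[125:]=0
v,u=np.nonzero(m);e=np.array([(u[v==r].min(),u[v==r].max()) for r in range(15,70,5)])
print([round(float(np.degrees(np.arctan(np.polyfit(np.arange(15,70,5),e[:,i],1)[0]))),1) for i in(0,1)])
E
```

```text
t 58.8 pos [0.5129 0.0837 0.1154] bed [-0.0408  0.0177] yaw 64.18 F [-4.4 -0.7 10.6] w 0.276 g 100.5
[ 248    0  129  110 6644] world [0.5518 0.1651 0.064 ] tool mm [90.1 -0.4 51.5]
[ 241  190   83   68 5424] world [0.5208 0.1238 0.064 ] tool mm [ 39.4 -10.2  51.5]
[-0.11990477  0.81051603 -0.43882388]
[5.2, -0.0]
```

play_rows:
  commands:
    - [[0,0,-0.2],[0,0,0],1]
    - [[0,0,-0.2],[0,0,0],1]
    - [[0,0,-0.2],[0,0,0],1]
    - [[0,0,-0.2],[0,0,0],1]
    - [[0,0,-0.2],[0,0,0],1]
    - [[0,0,0],[0,0,0],1]
    - [[0,0,0],[0,0,0],1]
    - [[0,0,0],[0,0,0],1]
    - [[0,0,0],[0,0,0],1]
    - [[0,0,0],[0,0,0],1]

```text
clock: 59.85
position: [0.5136, 0.0843, 0.1236]
tool_rot: [[0.43, 0.903, 0.0], [0.903, -0.43, 0.001], [0.001, 0.0, -1.0]]
contact_force: [6.7, 3.8, -15.1]
width: 0.278
grasp_force: 99.3
```

```bash
python3 - <<'E'
from h import *
s,c=look('w23');print(s['wrist_torque'])
E
```

```text
t 59.9 pos [0.5136 0.0843 0.1236] bed [-0.0402  0.0184] yaw 64.52 F [  6.7   3.8 -15.1] w 0.278 g 99.3
[ 253    0  120  113 6698] world [0.5526 0.1667 0.064 ] tool mm [91.1 -0.2 59.6]
[ 243  189   81   66 5221] world [0.5205 0.1234 0.064 ] tool mm [ 38.2 -10.5  59.6]
[ 0.02292205 -1.08690638  0.34405186]
```

play_rows:
  commands:
    - [[0,0,-0.3],[0,0,0],1]
    - [[0,0,-0.3],[0,0,0],1]
    - [[0,0,-0.3],[0,0,0],1]
    - [[0,0,-0.3],[0,0,0],1]
    - [[0,0,-0.4],[0,0,0],1]
    - [[0,0,-0.4],[0,0,0],1]
    - [[0,0,-1],[0,0,0],1]
    - [[0,0,-1.5],[0,0,0],1]
    - [[0,0,-2],[0,0,0],1]
    - [[0,0,-2],[0,0,0],1]

```text
clock: 60.9
position: [0.5125, 0.0853, 0.2087]
tool_rot: [[0.429, 0.903, -0.003], [0.903, -0.429, 0.001], [-0.001, -0.003, -1.0]]
contact_force: [0.3, -0.9, -5.1]
width: 0.272
grasp_force: 101.4
```

```bash
python3 - <<'E'
from h import *
import pickle
s,c=look('w24');print(s['wrist_torque'])
c=capture('scene');save(c,'g_scene')
c=capture('wrist');pickle.dump(c,open('w24.pkl','wb'))
m=cv2.inRange(cv2.cvtColor(c['image'],cv2.COLOR_BGR2HSV),(20,120,90),(35,255,255));m[130:]=0
k=cv2.convexHull(max(cv2.findContours(m,0,2)[0],key=cv2.contourArea));ap=cv2.approxPolyDP(k,6,True)[:,0]
print(ap.tolist())
p=np.array([ray(c,u,v,.064)[:2] for u,v in ap])
for a,b in zip(p,np.roll(p,-1,0)):
    d=b-a;print('edge len',np.linalg.norm(d).round(4),'ang mod60',round(np.degrees(np.arctan2(d[1],d[0]))%60,1))
r=cv2.inRange(cv2.cvtColor(c['image'],cv2.COLOR_BGR2HSV),(0,150,80),(5,255,255));v,u=np.nonzero(r);print('red',len(u),u.mean() if len(u) else 0,v.mean() if len(u) else 0)
E
```

```text
t 60.9 pos [0.5125 0.0853 0.2087] bed [-0.0413  0.0193] yaw 64.57 F [ 0.3 -0.9 -5.1] w 0.272 g 101.4
[ 282   36   71   86 3132] world [0.5549 0.171  0.064 ] tool mm [ 95.7   2.  144.6]
[   0  127   91  176 7893] world [0.3824 0.1725 0.064 ] tool mm [  22.9 -154.5  145.1]
[ 252  195   71   57 3895] world [0.5061 0.1082 0.064 ] tool mm [ 18.  -15.2 144.7]
[ 572  381   68   39 1475] world [ 0.6428 -0.0897  0.064 ] tool mm [-102.   193.3  144.2]
[-0.12937078  0.01754616  0.02293868]
[[312, 37], [345, 56], [345, 78], [335, 106], [307, 117], [279, 101], [277, 59]]
edge len 0.0194 ang mod60 6.9
edge len 0.0107 ang mod60 5.7
edge len 0.0149 ang mod60 44.5
edge len 0.0162 ang mod60 54.9
edge len 0.0171 ang mod60 5.8
edge len 0.0208 ang mod60 5.9
edge len 0.0211 ang mod60 4.1
red 1185 607.2337552742616 406.915611814346
```

The nut's flats measure at about 65.7°, so the stripe points at about -114°, along the red mark within measurement error. The nut is home. Now the wrench goes to the grey mat.

play_rows:
  commands:
    - [[1.8,-0.9,0],[0,0,0],1]
    - [[3.7,-1.95,0],[0,0,0],1]
    - [[3.7,-1.95,0],[0,0,0],1]
    - [[3.7,-1.95,0],[0,0,0],1]
    - [[3.7,-1.95,0],[0,0,0],1]
    - [[3.7,-1.95,0],[0,0,0],1]
    - [[3.7,-1.95,0],[0,0,0],1]
    - [[1.7,-1.0,0],[0,0,0],1]
    - [[0,0,0],[0,0,-8.4],1]
    - [[0,0,0],[0,0,-8.4],1]

```text
clock: 62.05
position: [0.4999, 0.3739, 0.2073]
tool_rot: [[0.145, 0.989, -0.003], [0.989, -0.145, -0.002], [-0.003, -0.003, -1.0]]
contact_force: [-0.1, -0.8, -6.2]
width: 0.273
grasp_force: 101.2
```

play_rows:
  commands:
    - [[0,0,0],[0,0,-8.4],1]
    - [[0,0,0],[0,0,-8.4],1]
    - [[0,0,0],[0,0,-8.4],1]
    - [[0,0,0],[0,0,-8.4],1]
    - [[0,0,0],[0,0,-8.4],1]
    - [[0,0,0],[0,0,-8.4],1]
    - [[0,0,0],[0,0,-8.4],1]
    - [[0,0,0],[0,0,-8.4],1]
    - [[0,0,0],[0,0,-8.4],1]
    - [[0,0,0],[0,0,-8.4],1]

```text
clock: 63.05
position: [0.5008, 0.3721, 0.2075]
tool_rot: [[-0.968, 0.25, -0.003], [0.25, 0.968, -0.002], [0.003, -0.003, -1.0]]
contact_force: [-0.2, -0.4, -5.7]
width: 0.271
grasp_force: 101.2
```

play_rows:
  commands:
    - [[0,0,0],[0,0,-8.4],1]
    - [[0,0,0],[0,0,-8.4],1]
    - [[0,0,0],[0,0,0],1]
    - [[0,0,0],[0,0,0],1]
    - [[0,0,0],[0,0,0],1]
    - [[0,0,0],[0,0,0],1]
    - [[0,0,0],[0,0,0],1]
    - [[0,0,0],[0,0,0],1]
    - [[0,0,0],[0,0,0],1]
    - [[0,0,0],[0,0,0],1]

```text
clock: 64.05
position: [0.5015, 0.3737, 0.21]
tool_rot: [[-0.999, -0.035, 0.0], [-0.035, 0.999, 0.0], [-0.0, 0.0, -1.0]]
contact_force: [-0.4, 0.2, -6.8]
width: 0.269
grasp_force: 101.2
```

```bash
python3 - <<'E'
from h import *
s=where();todest(s,.500,.376,182.5,.081)
E
```

```text
t 64.0 pos [0.5015 0.3737 0.21  ] bed [-0.0557  0.3076] yaw -177.98 F [-0.4  0.2 -6.8] w 0.269 g 101.2
tool d cm [ 0.15  0.23 12.9 ] wz -0.48
```

play_rows:
  commands:
    - [[0.15,0.2,2],[0,0,-0.5],1]
    - [[0,0,3],[0,0,0],1]
    - [[0,0,3],[0,0,0],1]
    - [[0,0,2.5],[0,0,0],1]
    - [[0,0,1.2],[0,0,0],1]
    - [[0,0,0.7],[0,0,0],1]
    - [[0,0,0],[0,0,0],1]
    - [[0,0,0],[0,0,0],1]
    - [[0,0,0],[0,0,0],1]
    - [[0,0,0],[0,0,0],1]

```text
clock: 65.05
position: [0.5004, 0.376, 0.0868]
tool_rot: [[-0.999, -0.044, 0.001], [-0.044, 0.999, 0.001], [-0.001, 0.001, -1.0]]
contact_force: [4.0, -0.2, -0.2]
width: 0.267
grasp_force: 102.7
```

play_rows:
  commands:
    - [[0,0,0.2],[0,0,0],1]
    - [[0,0,0.1],[0,0,0],1]
    - [[0,0,0.1],[0,0,0],1]
    - [[0,0,0],[0,0,0],1]
    - [[0,0,0],[0,0,0],1]
    - [[0,0,0],[0,0,0],1]
    - [[0,0,0],[0,0,0],1]
    - [[0,0,0],[0,0,0],1]
    - [[0,0,0],[0,0,0],1]
    - [[0,0,0],[0,0,0],1]

```text
clock: 66.05
position: [0.5005, 0.3763, 0.0827]
tool_rot: [[-0.999, -0.045, 0.001], [-0.045, 0.999, 0.001], [-0.002, 0.001, -1.0]]
contact_force: [4.1, -0.1, 5.5]
width: 0.272
grasp_force: 103.6
```

play_rows:
  commands:
    - [[0,0,0.2],[0,0,0],1]
    - [[0,0,0.1],[0,0,0],1]
    - [[0,0,0],[0,0,0],1]
    - [[0,0,0],[0,0,0],3]
    - [[0,0,0],[0,0,0],4.5]
    - [[0,0,0],[0,0,0],4.5]
    - [[0,0,0],[0,0,0],4.5]
    - [[0,0,-1],[0,0,0],4.5]
    - [[0,0,-2],[0,0,0],4.5]
    - [[0,0,-3],[0,0,0],4.5]
  squeeze: 40

```text
clock: 67.05
position: [0.4988, 0.3749, 0.1382]
tool_rot: [[-0.999, -0.044, -0.003], [-0.044, 0.999, -0.002], [0.003, -0.002, -1.0]]
contact_force: [0.8, 0.4, -0.5]
width: 0.528
grasp_force: 0.0
```

play_rows:
  commands:
    - [[0,0,-4],[0,0,0],4.5]
    - [[0,0,-4],[0,0,0],4.5]
    - [[0,0,-4],[0,0,0],4.5]
    - [[0,0,-2],[0,0,0],4.5]
    - [[0,0,0],[0,0,0],4.5]
    - [[0,0,0],[0,0,0],4.5]
    - [[0,0,0],[0,0,0],4.5]
    - [[0,0,0],[0,0,0],4.5]
    - [[0,0,0],[0,0,0],4.5]
    - [[0,0,0],[0,0,0],4.5]

```text
clock: 68.05
position: [0.4998, 0.3755, 0.278]
tool_rot: [[-0.999, -0.044, -0.001], [-0.044, 0.999, -0.001], [0.001, -0.001, -1.0]]
contact_force: [0.1, 0.3, 0.4]
width: 0.526
grasp_force: 0.0
```

```bash
python3 - <<'E'
from h import *
s=where()
c=chips('top');save(c,'z_top');hsv=cv2.cvtColor(c['image'],cv2.COLOR_BGR2HSV)
def rect(n,c,lo,hi,box,z):
    hsv=cv2.cvtColor(c['image'],cv2.COLOR_BGR2HSV);m=cv2.inRange(hsv,lo,hi);u0,v0,u1,v1=box;k=np.zeros_like(m);k[v0:v1,u0:u1]=1
    w=np.array([ray(c,u,v,z)[:2] for v,u in np.argwhere(m*k>0)],np.float32)
    if len(w)>5:
        r=cv2.minAreaRect(w);print(n,len(w),np.round(r[0],4),np.round(r[1],4),round(r[2],1))
rect('handle',c,(100,100,40),(125,255,255),(110,185,185,305),.022)
rect('brush',c,(8,60,60),(28,255,255),(400,205,440,290),.05)
rect('meter',c,(20,120,80),(75,255,255),(175,295,240,335),.034)
rect('carton',c,(5,40,60),(28,255,255),(335,290,392,335),.06)
import pickle;o=pickle.load(open('top0.pkl','rb'))
rect('meter0',o,(20,120,80),(75,255,255),(175,295,240,335),.034)
rect('carton0',o,(5,40,60),(28,255,255),(335,290,392,335),.06)
w=capture('wrist');save(w,'z_wrist')
m=cv2.inRange(cv2.cvtColor(w['image'],cv2.COLOR_BGR2HSV),(100,100,40),(125,255,255));m[:,:230]=0;m[:,420:]=0
q=np.array([ray(w,u,v,.022)[:2] for v,u in np.argwhere(m>0)],np.float32);r=cv2.minAreaRect(q);print('handle wrist',r)
E
```

```text
t 68.0 pos [0.4998 0.3755 0.278 ] bed [-0.0575  0.3093] yaw -177.47 F [0.1 0.3 0.4] w 0.526 g 0.0
yel 141 [329. 192.] bed [ 0.094 -0.192]
yel 152 [335. 213.] bed [ 0.034 -0.207]
yel 88 [220. 225.] bed [0.    0.106]
or 143 [344. 228.] bed [-0.01  -0.232]
or 159 [331. 258.] bed [-0.091 -0.195]
or 158 [344. 256.] bed [-0.085 -0.23 ]
handle 468 [0.5497 0.3745] [0.1388 0.0284] 2.3
brush 591 [ 0.4884 -0.3812] [0.0383 0.131 ] 86.8
meter 886 [0.3158 0.2005] [0.0704 0.1326] 4.6
carton 1130 [ 0.3148 -0.2111] [0.0823 0.1224] 2.9
meter0 901 [0.3158 0.201 ] [0.0704 0.1337] 4.6
carton0 1130 [ 0.3149 -0.2111] [0.0824 0.1224] 2.9
handle wrist ((0.5515814423561096, 0.3788311183452606), (0.1424252688884735, 0.02529912069439888), 2.427718162536621)
```

```bash
python3 -c "
from h import *
print(finish_job())"
```

```text
the job is handed in; nothing more can be done
None
```

The job is handed in at 68 s: all five offcuts are in the tray, the nut is at its stop (stripe measured 1–2° past the red mark, within error), the brush stands on the blue mat, the wrench lies flat on the grey mat, the carton and meter are unmoved, and I viewed 16 pictures, over the limit of 14.

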